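# Clamp a well block onto a filtration manifold

## Robot

A 6-joint arm with a two-finger parallel gripper is mounted at the origin on the work surface. World frame = base frame: x ahead of the robot, y to its left, z up, the work surface at z = 0. Lengths are in m, angles in rad, forces in N, time in s.
With the tool pointing down it reaches from about 0.325 to 0.9 m from the base axis. Payload 3.5 kg.
Tool frame: the origin (TCP) lies midway between the tips of the shut fingers; the grasp point (between the pads) lies 19 mm behind it; z points along the fingers, x is the direction in which the jaws open and shut, and the axes are right-handed (so a half turn about z gives the same grasp; the last joint's range is limited). The gripper opens to 85 mm and grips with 20 to 120 N. Pads are 22 mm wide; open, the fingers measure 114 mm over their backs; the gripper's body (76 mm by 85 mm) begins 54 mm behind the grasp point. The pads swing forward as they close: fully open they stand 13 mm farther back than shut.
Start: joints at [-1.299, 0.276, -0.026, 1.268, 0, 1.467], TCP at [0.229, -0.582, 0.231] pointing down, gripper open.
Joint ranges: [-3.12, 3.12], [-0.85, 1.88], [-1.08, 1.24], [-1.95, 2.15], [-1.57, 1.53], [-3.14, 3.14]. Speed limits (rad/s): [2.57, 2.57, 3.14, 3.14, 3.14, 3.14].

## Interface

Orientations are given as a unit quaternion [w, x, y, z].
In Python, from workcell import env, get_image gives the robot as it stands.
- The arm moves only by the shell command python3 -m jog 'ROWS' [FORCE]. ROWS is JSON, a list of rows, each an object with "jaw": the closure, from 0 (fully open) to 1 (shut); "linear": the shift along the tool's x, y, z in mm, a list of three; "twist": the turn, a rotation vector about the tool's x, y, z in degrees, a list of three. A call has 1 to 10 rows; each row shifts and turns the commanded pose from where the row before left it, along the tool's axes as they then stand; what a row does not reach is not made up. A row lasts 1/8 s, in which the tool goes at most 62.5 mm and 10.7 degrees, less where a joint would pass 70% of its speed; a pose out of reach is approached as far as the arm can. A call is refused whole if a number of a shift passes 62.5 or a number of a turn 10.7, either way. A call with a gripper value outside its range is refused whole. The fingers move at their own pace and stop on an object; FORCE is the grip in N (left out, the last holds). Time passes only in rows, so rows that do not move let the fingers close. It gives the time, the measured TCP pose, the force and the opening at its end, in the units of the state.
- env.sense(): the state, without advancing time (a new reading comes with each control period).
- get_image(name): name is "scene" or "top"; returns a dict with "image" (400x640x3 uint8, red, green, blue), "range_z" (400x640 float32, m along the optical axis (not along the pixel's ray), 0 where there is no reading), "mtx" (3x3 intrinsics, pixels), "k1" (the pictures are not rectified: a ray, as slopes to the right and down, at radius r is drawn at 1 + k1 r^2 times it, then the intrinsics apply), "extrinsics" (4x4, takes a point from camera to world coordinates). Camera axes: x right, y down, z forward; pixel columns grow to the right and rows downward; lengths in m; the calibration is good to about 2 mm. A picture is of the moment at which its call begins.
- env.close_job(): hands the job in, once; it reports no verdict.
The state is a dict: "time_s": time; "joints": joint angles; "joint_vel": joint speeds; "joint_torque": joint torques, N m; "position": TCP position; "orientation": TCP orientation; "contact_force": force on the tool from outside, world axes, zero at the start; "moment": the same for the moment, N m; "finger_gap": finger opening in m.
Only numpy, scipy, OpenCV 4.12 (cv2) and the standard library are available. Lean on these libraries where they do the work, as an engineer would, in place of code of your own. Each camera call takes 0.05 s, during which the arm holds its last target.

## Task

Take the white 48-well block out of the black tray and seat it on the filtration manifold with both of its end holes over the two guide pins, flat on the orange gasket. Then swing the steel clamp bail over it and press its cross bar down until the spring catch has snapped over the bar, and let go. Lower the block rather than dropping it, do not force anything, and leave the beaker, the reagent bottle and the tip box where they are.

Things in the scene. Friction and masses are not known exactly. Their poses are not given: they have to be found in the camera images.
- manifold: aluminium vacuum manifold bolted to the bench: body 90 x 196 mm, top face 45 mm above the bench, foot plate 100 x 206 mm. Origin: centre of its underside; x runs from the catch side (-x) to the hinge side (+x), y along its length, z up. Bail hinged along the +x edge, sprung catch at the middle of the -x face. A brass hose barb sticks out 24 mm at the +y end, 28 mm up
- seat (a point): on the manifold: centre of the top of the orange silicone gasket, a frame 60 x 140 mm, 48 mm above the bench. The gasket is springy: it gives about 0.5 mm under the block alone and 2 mm when clamped (about 6 N per mm)
- pin_left (a point): tip of the steel guide pin at the manifold's +y end, 82 mm from the middle. Both pins: 8 mm in diameter, tip 70 mm above the bench (25 mm above the top face), the last 1.5 mm chamfered to 6.4 mm in diameter
- pin_right (a point): tip of the same guide pin at the -y end
- bail (a joint): angle q of the steel clamp bail: 0 clamped, level over the block towards the manifold's -x; 1.57 upright; up to 2.5 thrown back to +x. Stiff hinge: stays where left (1 N at the bar moves it). At 0.15 to 0.25 the bar meets the catch's ramp; pressed on (10 to 20 N at the bar) the catch gives way outward and snaps back over the bar at about 0; the last 4 mm also squeeze the gasket
- bail_hinge (a point): on the bail's hinge axis (parallel to the manifold's y), at mid length: 50 mm to +x of the manifold's middle and 59 mm above the bench
- bail_bar (a point): middle of the bail's cross bar: round rod 10 mm in diameter, 132 mm long, with blue sleeves, along the manifold's y, 108 mm from the hinge axis: at bail angle q at x = 50 - 108 cos q, z = 59 + 108 sin q (mm, manifold frame). Arms 8 mm wide and 6 mm thick join its ends to the hinge, 66 mm either side of the middle; rubber feet press on the block's flange
- catch (a joint): angle of the sprung catch, a dark steel hook 20 mm wide with a red thumb tab, top 82 mm above the bench: 0 at rest (also when hooked over the bar), up to 0.4 pushed outward to -x. It covers the bar for 11 mm either side of its middle and reaches 42 mm out from the manifold's face at the tab; beside it the bar is free to be pressed from above
- block: loose white plastic well block, about 0.3 kg (it varies): a flange 60 x 184 mm, 6 mm thick, with a body 44 x 116 mm on its middle that reaches 36 mm above the underside; 4 x 12 dark wells on top. Origin: centre of the underside, x across the short side, y along the length, z up. It fits either way round
- hole_left (a point): centre, at the underside, of the through hole of 9.5 mm diameter in the flange's +y end, 82 mm from the block's middle
- hole_right (a point): centre, at the underside, of the same hole at the -y end
- tray: black plastic tray fixed on the bench, 170 x 230 mm, walls 4 mm thick and 12 mm high, floor 4 mm thick; the block starts lying in it. Origin: centre of its underside, y along the length
- beaker: bystander: glass beaker, 60 mm in diameter, 80 mm high; origin: centre of its underside
- reagent: bystander: amber reagent bottle, 60 mm in diameter, 130 mm high; origin: centre of its underside
- tipbox: bystander: blue pipette tip box, 80 x 110 mm and 54 mm high; origin: centre of its underside
Not all that is in view belongs to the job. What is shaped like the block but brown or green is not meant.

How it is judged:
On the way, in this order (a step that is already met when the one before it is completed fails the run):
1. the block sits flat on the gasket over both pins, let go, the bail still thrown back (x of block in the frame of manifold between -0.003 and 0.003 m and y of block in the frame of manifold between -0.003 and 0.003 m and angle between the y axis of block and the y axis of manifold, either way round below 0.03 rad and angle between block's own z axis and vertical below 0.025 rad and z of block in the frame of manifold below 0.0505 m and contact force between the fingers and block below 0.1 N and value of joint bail above 1.4 rad), for 0.2 s.
2. the bail is down and the catch has snapped back over its bar (value of joint bail below 0.03 rad and value of joint catch below 0.05 rad), for 0.2 s.
At the end, for the whole second after the job is handed in: Block over both pins, within 3 mm and 0.03 rad of the manifold's middle and direction, level within 0.025 rad, underside below 48.5 mm; bail within 0.03 rad of closed, the catch within 0.05 rad of rest, hooked over its bar; all still and released (all of step 2 and x of block in the frame of manifold between -0.003 and 0.003 m and y of block in the frame of manifold between -0.003 and 0.003 m and angle between the y axis of block and the y axis of manifold, either way round below 0.03 rad and angle between block's own z axis and vertical below 0.025 rad and z of block in the frame of manifold below 0.0485 m and linear speed of block below 0.01 m/s); the robot touches nothing.
It fails at once if the beaker, the reagent bottle or the tip box was moved more than 25 mm or tipped (distance of any of beaker, reagent, tipbox from where it was at the start of the episode above 0.025 m or angle between any of beaker, reagent, tipbox's own z axis and vertical above 0.35 rad).
It fails at once if the block was dropped (it fell freely, faster than 0.5 m/s) (linear speed of block above 0.5 m/s and contact force between the fingers and block below 0.1 N).
It fails at once if the block was forced: jammed on the pins or crushed under the clamp (over 150 N in all from pins, gasket and bail feet) (contact force between block and manifold above 150 N).
It also fails if it takes over 72 s, if anything falls off the work surface, if the arm or the gripper's body presses on something with over 40 N, if the wrist force passes 120 N, or if a joint passes its speed limit or range.

## Working session

There is one attempt and no reset: what is moved stays moved. The work goes in short steps, Python scripts to look and compute and a shell command to move; the robot and the scene stay as the last step left them, time stands still between calls to the robot, and variables do not carry over. Pictures are saved under pics/ and viewed, and the job is handed in when it is done.

```bash
ls; mkdir -p pics; python3 - <<'E'
from workcell import env,get_image
import cv2,numpy as np
s=env.sense();print(s)
for n in("scene","top"):
    d=get_image(n);cv2.imwrite(f"pics/{n}0.png",d["image"][:,:,::-1]);np.savez(f"{n}0.npz",**d);print(n,d["mtx"],d["k1"],d["extrinsics"])
E
```

```text
pics
{'time_s': 0.0, 'joints': array([-1.29936285e+00,  2.77126339e-01, -2.78863144e-02,  1.26801257e+00,
        1.10289471e-05,  1.46746975e+00]), 'joint_vel': array([-0.0004568 , -0.00026208,  0.0003905 , -0.00034415, -0.00091382,
       -0.00054291]), 'joint_torque': array([ 2.69628690e-04, -4.45516419e+01,  2.95199025e+01,  1.63698744e-02,
       -9.93167873e-05, -5.53398777e-06]), 'position': array([ 0.22860588, -0.58084845,  0.23016129]), 'orientation': array([-7.23306544e-04,  8.26452523e-01, -5.63005316e-01, -8.47853591e-04]), 'contact_force': array([0.06073866, 0.0345499 , 0.893355  ]), 'moment': array([-0.01034464,  0.0032532 , -0.00768034]), 'finger_gap': 0.0855317385796463}
scene [[488.4763475    0.         313.09870391]
 [  0.         488.4763475  196.5285812 ]
 [  0.           0.           1.        ]] -0.05835745068223495 [[-0.13828459  0.51619234 -0.84523537  1.87979364]
 [ 0.99038185  0.07603808 -0.11559416  0.16471557]
 [ 0.00460125 -0.85309066 -0.52174242  0.90809012]
 [ 0.          0.          0.          1.        ]]
top [[463.74210781   0.         315.92688193]
 [  0.         463.74210781 204.25284241]
 [  0.           0.           1.        ]] -0.11983096081203704 [[-1.85650109e-02 -9.95803249e-01  8.96171240e-02  4.21577231e-01]
 [-9.99823343e-01  1.87534601e-02  1.26120066e-03  1.86897825e-02]
 [-2.93653888e-03 -8.95778783e-02 -9.95975492e-01  1.62848442e+00]
 [ 0.00000000e+00  0.00000000e+00  0.00000000e+00  1.00000000e+00]]
```

View pics/scene0.png

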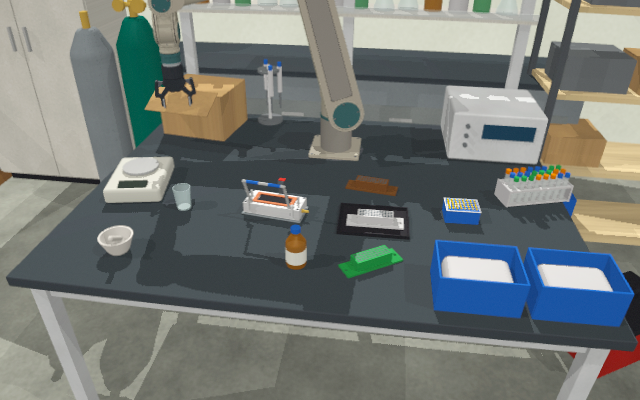

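View pics/top0.png

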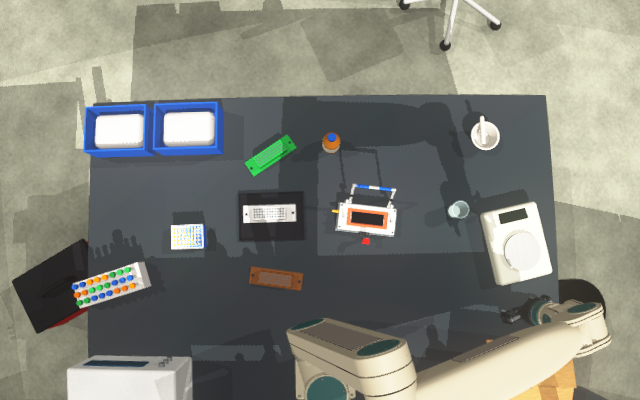

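The scene view shows the white block in the black tray at (373,220) and the manifold with its orange gasket at (277,203), with the bail thrown partly up. There are three candidates in the top view:
- **White (270,213), in the tray:** this is the one meant, by its colour and the tray.
- **Green (271,155):** a decoy.
- **Brown (276,278):** a decoy.

I'll check this in an enlarged crop.

```bash
python3 - <<'E'
import cv2
t=cv2.imread("pics/top0.png");cv2.imwrite("pics/t_crop.png",cv2.resize(t[170:260,230:430],None,fx=4,fy=4,interpolation=cv2.INTER_CUBIC))
t=cv2.imread("pics/scene0.png");cv2.imwrite("pics/s_crop.png",cv2.resize(t[160:260,230:430],None,fx=4,fy=4,interpolation=cv2.INTER_CUBIC))
E
```

```text
(no output)
```

View pics/t_crop.png

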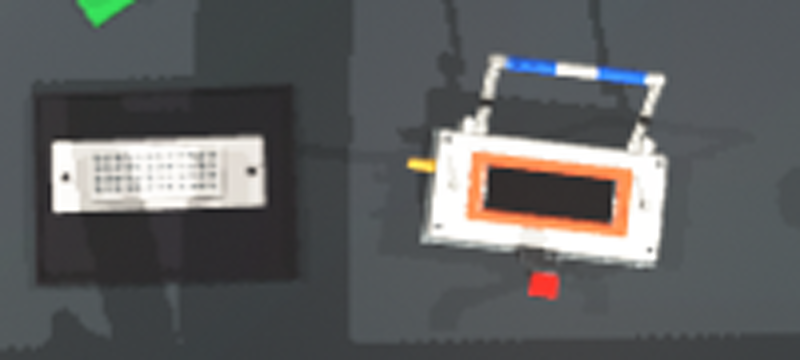

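View pics/s_crop.png

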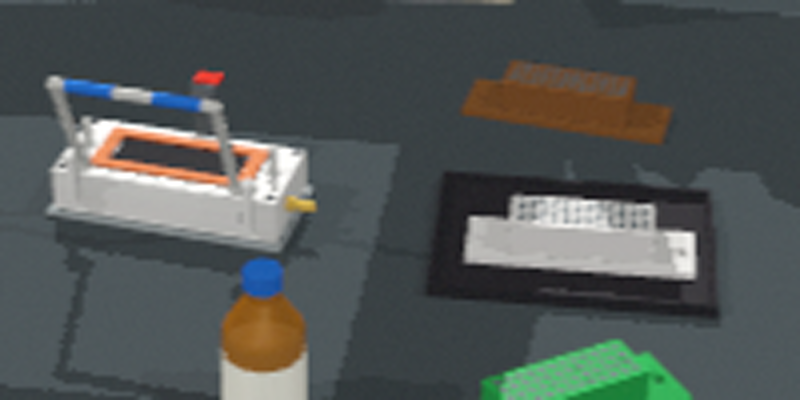

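The crop confirms it: the white block is in the tray with end holes at about (246,214) and (293,213). On the manifold, the catch is at image bottom (world -x), the bail at the top (+x) and the barb at the left (+y). Next I'll measure.

```bash
cat > h.py <<'E'
import cv2,numpy as np
def rays(d,uv):
    p=cv2.undistortPoints(np.asarray(uv,float).reshape(-1,1,2),d["mtx"],np.array([float(d["k1"]),0,0,0])).reshape(-1,2)
    E=d["extrinsics"];return E[:3,3],np.c_[p,np.ones(len(p))]@E[:3,:3].T
def plane(d,uv,z):
    o,r=rays(d,uv);return o+r*((z-o[2])/r[:,2])[:,None]
def proj(d,X):
    E=d["extrinsics"];c=(np.atleast_2d(X)-E[:3,3])@E[:3,:3]
    p=c[:,:2]/c[:,2:];p=p*(1+float(d["k1"])*(p**2).sum(1,keepdims=True))
    return p*np.diag(d["mtx"])[:2]+d["mtx"][:2,2]
def hsv(d): return cv2.cvtColor(d["image"],cv2.COLOR_RGB2HSV)
def tri(d1,u1,d2,u2):
    o1,r1=rays(d1,u1);o2,r2=rays(d2,u2);r1,r2=r1[0],r2[0]
    t=np.linalg.lstsq(np.c_[r1,-r2],o2-o1,rcond=None)[0]
    a,b=o1+t[0]*r1,o2+t[1]*r2;return (a+b)/2,np.linalg.norm(a-b)
E
python3 - <<'E'
from h import *
T=dict(np.load("top0.npz"));S=dict(np.load("scene0.npz"))
for n,d,roi in(("top",T,(320,180,410,260)),("scene",S,(235,170,320,230))):
    h=hsv(d);m=np.zeros(h.shape[:2],np.uint8);x0,y0,x1,y1=roi
    mk=cv2.inRange(h,(3,120,120),(16,255,255));m[y0:y1,x0:x1]=mk[y0:y1,x0:x1]
    c=max(cv2.findContours(m,0,2)[0],key=cv2.contourArea)
    hull=cv2.convexHull(c).reshape(-1,2)
    P=plane(d,hull,.048)[:,:2]*1000
    r=cv2.minAreaRect(P.astype(np.float32));print(n,"gasket",r,cv2.moments(hull.reshape(-1,1,2))["m00"])
    # bar blue
    mk=cv2.inRange(h,(100,150,100),(125,255,255));b=np.zeros_like(m);b[y0-5:y1,x0:x1]=mk[y0-5:y1,x0:x1]
    k,_,st,ce=cv2.connectedComponentsWithStats(b);print(n,"blue",[(st[i,4],ce[i].round(1)) for i in range(1,k) if st[i,4]>5])
    mk=cv2.inRange(h,(0,170,120),(2,255,255))|cv2.inRange(h,(175,170,120),(180,255,255));b[:]=0;b[y0-5:y1,x0:x1]=mk[y0-5:y1,x0:x1]
    k,_,st,ce=cv2.connectedComponentsWithStats(b);print(n,"red",[(st[i,4],ce[i].round(1)) for i in range(1,k) if st[i,4]>5])
# block in top
h=hsv(T);g=T["image"].min(2);b=np.zeros_like(g);b[190:240,238:305]=(g[190:240,238:305]>110)*255
c=max(cv2.findContours(b,0,2)[0],key=cv2.contourArea);hull=cv2.convexHull(c).reshape(-1,2)
print("block top, z.010",cv2.minAreaRect((plane(T,hull,.010)[:,:2]*1000).astype(np.float32)))
g=T["image"].mean(2)
for u,v in((246,214),(293,213)):
    w=g[v-3:v+4,u-3:u+4];dk=np.clip(np.median(w)-w-15,0,None);yy,xx=np.mgrid[v-3:v+4,u-3:u+4]
    uv=[(dk*xx).sum()/dk.sum(),(dk*yy).sum()/dk.sum()];print("hole",uv,plane(T,[uv],.010)*1000);print(w.astype(int))
# tray
k=cv2.inRange(T["image"],(0,0,0),(60,40,45));
rz=T["range_z"]
for nm,(u,v) in dict(blockwell=(270,214),gasket=(345,215),tray=(255,233),bar=(374,188)).items(): 
    print(nm,rz[v,u])
E
```

```text
top gasket ((512.4951782226562, -152.7266387939453), (136.54360961914062, 57.31723403930664), 82.31349182128906) 651.5
top blue [(np.int32(41), array([362.8, 186.1])), (np.int32(36), array([384.9, 188.6]))]
top red [(np.int32(33), array([365.2, 241. ]))]
scene gasket ((519.6696166992188, -161.65599060058594), (117.89047241210938, 60.87709426879883), 82.5980453491211) 291.0
scene blue [(np.int32(39), array([251.2, 181.6])), (np.int32(41), array([273.5, 185. ])), (np.int32(49), array([295.1, 227. ]))]
scene red [(np.int32(18), array([281.6, 179. ]))]
block top, z.010 ((539.15283203125, 184.7473907470703), (62.968719482421875, 186.17901611328125), 0.7702412605285645)
hole [np.float64(246.07698001480387), np.float64(213.96225018504813)] [[537.62138567 266.42713632  10.        ]]
[[222 253 251 251 251 245 214]
 [222 253 248 245 248 244 214]
 [222 251 221 140 221 243 213]
 [222 250 164  68 193 238 214]
 [219 251 223 194 227 232 213]
 [209 253 251 251 251 244 213]
 [209 253 251 251 251 247 227]]
hole [np.float64(294.71768115942024), np.float64(212.60695652173914)] [[539.25284797  95.50302046  10.        ]]
[[220 220 225 230 229 177  78]
 [220 210 188 198 208 164  82]
 [220 172  76  81 199 194  96]
 [220 189 127 121 206 195  97]
 [220 219 210 218 231 195  97]
 [220 220 228 233 233 195  97]
 [220 220 229 233 233 195  97]]
blockwell 1.5941828
gasket 1.5863795
tray 1.6223888
bar 1.4774595
```

```bash
python3 - <<'E'
from h import *
T=dict(np.load("top0.npz"));S=dict(np.load("scene0.npz"))
g=T["image"].mean(2)
for u,v in((246,214),(292.5,213)):
    a=int(u)-2;w=g[v-2:v+3,a:a+5] if u<250 else g[v-2:v+3,a-0:a+5]
    dk=np.clip(215-w,0,None);yy,xx=np.mgrid[v-2:v+3,a:a+5]
    if u>250: dk[:,4]=0
    uv=[(dk*xx).sum()/dk.sum(),(dk*yy).sum()/dk.sum()];print("hole",np.round(uv,2),plane(T,[uv],.010)*1000)
bt=[373.9,187.3];bs=[262.3,183.3]
p,e=tri(T,[bt],S,[bs]);print("bar",p,e)
p,e=tri(T,[[365.2,241]],S,[[281.6,179]]);print("tab",p,e)
# body top of block by height
E=T["extrinsics"]
vv,uu=np.mgrid[180:260,230:420];uv=np.c_[uu.ravel(),vv.ravel()]
o,r=rays(T,uv);P=o+r*T["range_z"][180:260,230:420].ravel()[:,None]
def sel(m,name):
    Q=P[m];print(name,len(Q),Q.mean(0)*1000,cv2.minAreaRect((Q[:,:2]*1000).astype(np.float32)))
y=P[:,1]
sel((P[:,2]>.030)&(P[:,2]<.05)&(y>.1)&(y<.27)&(abs(P[:,0]-.538)<.04),"body")
m=(P[:,2]>.038)&(P[:,2]<.055)&(y<-.03)&(y>-.27)&(abs(P[:,0]-.512)<.08);sel(m,"maniftop")
m=(P[:,2]>.09)&(y<-.03)&(y>-.27);sel(m,"bail")
sel((P[:,2]>.06)&(P[:,2]<.09)&(y<-.03)&(y>-.27)&(P[:,0]<.50),"catch")
E
```

```text
hole [245.91 213.83] [[538.10172583 267.01900738  10.        ]]
hole [292.3  212.29] [[540.50719564 103.9617909   10.        ]]
bar [ 0.60538552 -0.16723987  0.15516515] 0.001946424032264703
tab [ 0.43494009 -0.14242356  0.07748636] 0.0016283316867964843
body 419 [538.3686394  186.06671798  39.36391789] ((538.4380493164062, 186.24240112304688), (44.360164642333984, 112.44512176513672), 0.8699828386306763)
maniftop 1422 [ 511.51330228 -150.87569244   45.22166852] ((511.6526184082031, -151.282470703125), (197.84059143066406, 91.70588684082031), 83.19816589355469)
bail 208 [ 596.29367116 -162.25302209  148.36742282] ((519.0886840820312, -152.798583984375), (141.85818481445312, 183.96368408203125), 82.05052185058594)
catch 58 [ 442.10331279 -143.50800953   78.21692522] ((468.92340087890625, -175.63198852539062), (32.66124725341797, 121.60427856445312), 41.654842376708984)
```

Block centre is about (538.6, 186) mm with yaw 0.85°, and the holes are 163 mm apart against 164 mm given. Manifold centre is about (512, -152) mm with yaw about -7.5°, top at 45.2 mm, and the bail at about 2.05 rad. All of this agrees with the given sizes. Now a helper to turn a target pose into tool-frame deltas.

```bash
cat > d.py <<'E'
# usage: d.py x y z yaw(mm,deg): remaining shift in tool axes & twist to a downwards tool with tool-x at world angle yaw
import sys,numpy as np
from workcell import env
from scipy.spatial.transform import Rotation as R
s=env.sense();x,y,z,a=map(float,sys.argv[1:5])
q=s["orientation"];Rc=R.from_quat([q[1],q[2],q[3],q[0]])
t=np.radians(a);X=np.array([np.cos(t),np.sin(t),0]);Z=np.array([0,0,-1.]);Rt=R.from_matrix(np.c_[X,np.cross(Z,X),Z])
print("t",s["time_s"],"pos",(s["position"]*1000).round(1),"tool x ang",np.degrees(np.arctan2(*Rc.as_matrix()[:2,0][::-1])).round(2),"F",s["contact_force"].round(1),"gap",round(s["finger_gap"]*1000,1),"j",s["joints"].round(2))
dw=np.array([x,y,z])-s["position"]*1000
print("shift now-axes",Rc.inv().apply(dw).round(1),"shift target-axes",Rt.inv().apply(dw).round(1),"twist",np.degrees((Rc.inv()*Rt).as_rotvec()).round(2))
E
python3 d.py 538.5 186 150 0.85
```

```text
t 0.1 pos [ 228.6 -580.9  230.3] tool x ang -68.52 F [-0.2  0.8 -0.5] gap 85.1 j [-1.3   0.28 -0.03  1.27 -0.    1.47]
shift now-axes [-600.  -569.2   81.6] shift target-axes [ 321.3 -762.2   80.3] twist [ -0.08   0.1  -69.37]
```

```bash
python3 -m jog '[{"jaw":0,"linear":[-40,-38,0],"twist":[0,0,0]},{"jaw":0,"linear":[-40,-38,0],"twist":[0,0,0]},{"jaw":0,"linear":[-40,-38,0],"twist":[0,0,0]},{"jaw":0,"linear":[-40,-38,0],"twist":[0,0,0]},{"jaw":0,"linear":[-40,-38,0],"twist":[0,0,0]},{"jaw":0,"linear":[-40,-38,0],"twist":[0,0,0]},{"jaw":0,"linear":[-40,-38,0],"twist":[0,0,0]},{"jaw":0,"linear":[-40,-38,0],"twist":[0,0,0]},{"jaw":0,"linear":[-40,-38,0],"twist":[0,0,0]},{"jaw":0,"linear":[-40,-38,0],"twist":[0,0,0]}]'; python3 d.py 538.5 186 150 0.85
```

```text
time_s: 1.35
position: [0.4361, -0.0685, 0.2311]
orientation: [0.0, 0.826, -0.563, 0.0]
contact_force: [1.7, -1.1, 0.0]
finger_gap: 0.0856
t 1.35 pos [436.1 -68.5 231.1] tool x ang -68.53 F [ 1.7 -1.1  0. ] gap 85.6 j [-0.3  -0.05 -0.4   1.22 -0.    2.46]
shift now-axes [-199.4 -188.4   81.1] shift target-axes [ 106.1 -252.9   81.1] twist [  0.    -0.   -69.38]
```

```bash
python3 -m jog '[{"jaw":0,"linear":[0,0,0],"twist":[0,0,-9.9]},{"jaw":0,"linear":[0,0,0],"twist":[0,0,-9.9]},{"jaw":0,"linear":[0,0,0],"twist":[0,0,-9.9]},{"jaw":0,"linear":[0,0,0],"twist":[0,0,-9.9]},{"jaw":0,"linear":[0,0,0],"twist":[0,0,-9.9]},{"jaw":0,"linear":[0,0,0],"twist":[0,0,-9.9]},{"jaw":0,"linear":[0,0,0],"twist":[0,0,-9.9]}]'; python3 d.py 538.5 186 150 0.85
```

```text
time_s: 2.22
position: [0.4355, -0.0701, 0.2308]
orientation: [-0.0, 1.0, 0.01, -0.0]
contact_force: [1.0, -0.2, -0.5]
finger_gap: 0.0855
t 2.225 pos [435.5 -70.1 230.8] tool x ang 1.1 F [ 1.  -0.2 -0.5] gap 85.5 j [-0.31 -0.05 -0.4   1.23  0.    1.25]
shift now-axes [ 108.  -254.1   80.8] shift target-axes [ 106.8 -254.6   80.8] twist [-0.02  0.06  0.25]
```

```bash
python3 -m jog '[{"jaw":0,"linear":[18,-42,0],"twist":[0,0,0.25]},{"jaw":0,"linear":[18,-42.5,0],"twist":[0,0,0]},{"jaw":0,"linear":[18,-42.5,0],"twist":[0,0,0]},{"jaw":0,"linear":[18,-42.5,0],"twist":[0,0,0]},{"jaw":0,"linear":[18,-42.5,40],"twist":[0,0,0]},{"jaw":0,"linear":[17,-42.5,40],"twist":[0,0,0]},{"jaw":0,"linear":[0,0,0],"twist":[0,0,0]},{"jaw":0,"linear":[0,0,0],"twist":[0,0,0]}]'; python3 d.py 538.5 186 8 0.85
python3 - <<'E'
from workcell import get_image
import cv2,numpy as np
for n in("scene","top"):
    d=get_image(n);np.savez(f"{n}1.npz",**d);im=d["image"][:,:,::-1]
    c=im[150:260,200:350] if n=="top" else im[130:250,310:440]
    cv2.imwrite(f"pics/{n}1.png",cv2.resize(c,None,fx=4,fy=4,interpolation=2))
E
```

```text
time_s: 3.22
position: [0.54, 0.1851, 0.151]
orientation: [0.0, 1.0, 0.005, -0.001]
contact_force: [-0.4, -0.3, 0.3]
finger_gap: 0.0856
t 3.225 pos [540.  185.1 151. ] tool x ang 0.55 F [-0.4 -0.3  0.3] gap 85.6 j [ 0.22  0.24 -0.25  1.08 -0.    1.78]
shift now-axes [ -1.4  -1.  143. ] shift target-axes [ -1.5  -0.9 143. ] twist [ 0.04  0.07 -0.3 ]
```

View pics/top1.png

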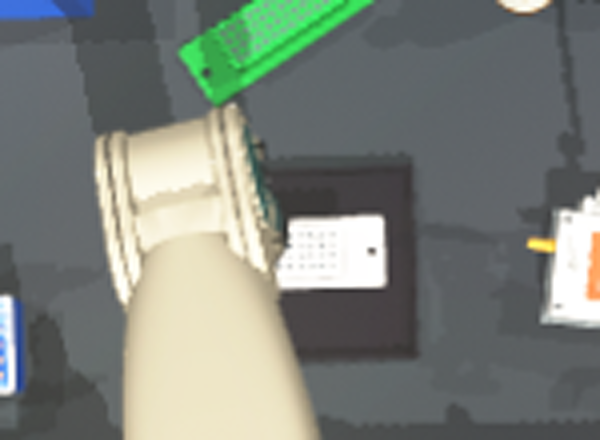

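View pics/scene1.png

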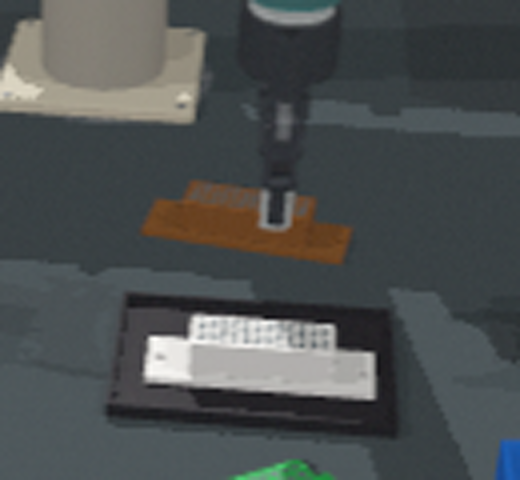

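The top view shows the block's right hole at about (292,212), with the arm over the rest of it. The scene view shows the fingers above the block. Now I'll correct and descend.

```bash
python3 -m jog '[{"jaw":0,"linear":[-1.4,-1,40],"twist":[0,0,-0.3]},{"jaw":0,"linear":[0,0,40],"twist":[0,0,0]},{"jaw":0,"linear":[0,0,30],"twist":[0,0,0]},{"jaw":0,"linear":[0,0,20],"twist":[0,0,0]},{"jaw":0,"linear":[0,0,9],"twist":[0,0,0]},{"jaw":0,"linear":[0,0,0],"twist":[0,0,0]},{"jaw":0,"linear":[0,0,0],"twist":[0,0,0]}]'; python3 d.py 538.5 186 12 0.85
```

```text
time_s: 4.2
position: [0.5403, 0.1863, 0.0138]
orientation: [-0.0, 1.0, 0.007, 0.001]
contact_force: [-0.3, 0.9, 0.1]
finger_gap: 0.0852
t 4.2 pos [540.3 186.3  13.8] tool x ang 0.8 F [-0.3  0.9  0.1] gap 85.2 j [ 0.22  0.38 -0.39  0.8  -0.    1.78]
shift now-axes [-1.9  0.2  1.8] shift target-axes [-1.9  0.2  1.8] twist [-0.03 -0.15 -0.05]
```

```bash
python3 -m jog '[{"jaw":0,"linear":[-1.5,0,2],"twist":[0,0,0]},{"jaw":0.3,"linear":[0,0,0],"twist":[0,0,0]},{"jaw":1,"linear":[0,0,0],"twist":[0,0,0]},{"jaw":1,"linear":[0,0,0],"twist":[0,0,0]},{"jaw":1,"linear":[0,0,0],"twist":[0,0,0]},{"jaw":1,"linear":[0,0,0],"twist":[0,0,0]}]' 45; python3 d.py 538.5 186 12 0.85
```

```text
time_s: 4.95
position: [0.539, 0.1865, 0.0112]
orientation: [-0.0, 1.0, 0.007, 0.001]
contact_force: [1.9, 0.6, 4.2]
finger_gap: 0.0433
t 4.95 pos [539.  186.5  11.2] tool x ang 0.82 F [1.9 0.6 4.2] gap 43.3 j [ 0.22  0.39 -0.39  0.79 -0.    1.78]
shift now-axes [-0.5  0.5 -0.8] shift target-axes [-0.5  0.5 -0.8] twist [-0.03 -0.15 -0.03]
```

```bash
python3 -m jog '[{"jaw":1,"linear":[0,0,-5],"twist":[0,0,0]},{"jaw":1,"linear":[0,0,-20],"twist":[0,0,0]},{"jaw":1,"linear":[0,0,-30],"twist":[0,0,0]},{"jaw":1,"linear":[0,0,-30],"twist":[0,0,0]},{"jaw":1,"linear":[0,0,-30],"twist":[0,0,0]},{"jaw":1,"linear":[0,0,-15],"twist":[0,0,0]},{"jaw":1,"linear":[0,0,0],"twist":[0,0,0]}]'; python3 d.py 512 -152 140 -7.5
```

```text
time_s: 5.82
position: [0.5374, 0.1863, 0.1404]
orientation: [-0.0, 1.0, 0.007, 0.0]
contact_force: [0.2, -0.6, -2.8]
finger_gap: 0.0432
t 5.825 pos [537.4 186.3 140.4] tool x ang 0.83 F [ 0.2 -0.6 -2.8] gap 43.2 j [ 0.22  0.24 -0.27  1.06  0.    1.78]
shift now-axes [-3.020e+01  3.379e+02  3.000e-01] shift target-axes [ 19.  338.7   0.4] twist [-0.01 -0.    8.33]
```

```bash
python3 -m jog '[{"jaw":1,"linear":[-2,20,0],"twist":[0,0,0]},{"jaw":1,"linear":[-4,45,0],"twist":[0,0,0]},{"jaw":1,"linear":[-4,45,0],"twist":[0,0,0]},{"jaw":1,"linear":[-4,45,0],"twist":[0,0,0]},{"jaw":1,"linear":[-4,45,0],"twist":[0,0,0]},{"jaw":1,"linear":[-4,45,0],"twist":[0,0,0]},{"jaw":1,"linear":[-4,45,0],"twist":[0,0,0]},{"jaw":1,"linear":[-4,33,0],"twist":[0,0,0]},{"jaw":1,"linear":[0,15,0],"twist":[0,0,4.2]},{"jaw":1,"linear":[0,0,0],"twist":[0,0,4.1]}]'; python3 -m jog '[{"jaw":1,"linear":[0,0,0],"twist":[0,0,0]},{"jaw":1,"linear":[0,0,0],"twist":[0,0,0]}]';python3 d.py 512 -152 140 -7.5
python3 - <<'E'
from workcell import get_image
import cv2,numpy as np
for n in("scene","top"):
    d=get_image(n);np.savez(f"{n}2.npz",**d);im=d["image"][:,:,::-1]
    c=im[150:260,300:440] if n=="top" else im[120:230,210:350]
    cv2.imwrite(f"pics/{n}2.png",cv2.resize(c,None,fx=5,fy=5,interpolation=2))
E
```

```text
time_s: 7.08
position: [0.5103, -0.1539, 0.1384]
orientation: [-0.0, 0.998, -0.068, -0.002]
contact_force: [-0.3, 0.2, -3.1]
finger_gap: 0.0435
time_s: 7.32
position: [0.5113, -0.1521, 0.1393]
orientation: [-0.0, 0.998, -0.065, -0.001]
contact_force: [0.9, 0.2, -2.4]
finger_gap: 0.0433
t 7.325 pos [ 511.3 -152.1  139.3] tool x ang -7.43 F [ 0.9  0.2 -2.4] gap 43.3 j [-0.41  0.18 -0.35  1.04 -0.    1.29]
shift now-axes [ 0.7 -0.1 -0.7] shift target-axes [ 0.7 -0.1 -0.7] twist [-0.03  0.12  0.07]
```

View pics/top2.png

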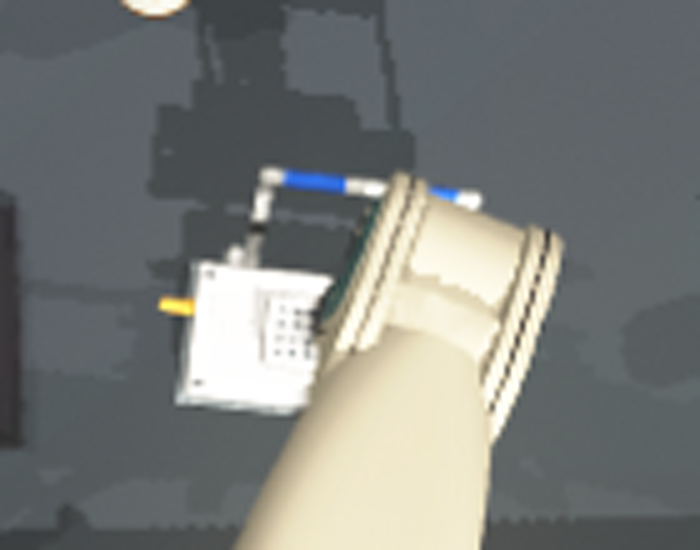

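View pics/scene2.png

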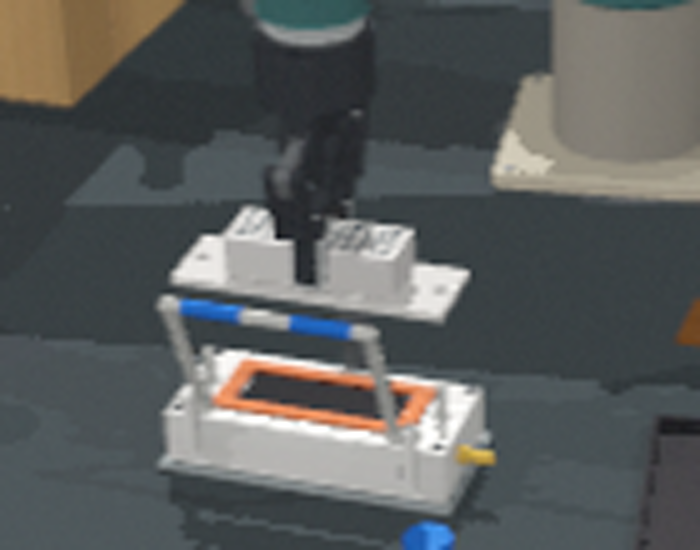

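The top view is mostly hidden by the arm. The scene view shows both block holes at about (251,172) and (298,178), and both pin tips at about (252,190) and (298,197). I'll enlarge it to measure them.

```bash
python3 - <<'E'
from h import *
S=dict(np.load("scene2.npz"))
im=S["image"][:,:,::-1]
for nm,(x0,y0,x1,y1) in dict(L=(240,163,268,208),R=(285,166,313,216)).items():
    c=cv2.resize(im[y0:y1,x0:x1],None,fx=12,fy=12,interpolation=cv2.INTER_NEAREST)
    for i in range(0,x1-x0,5): cv2.putText(c,str(x0+i),(i*12,10),0,.35,(0,0,255),1);cv2.line(c,(i*12,0),(i*12,6),(0,0,255))
    for i in range(0,y1-y0,5): cv2.putText(c,str(y0+i),(0,i*12+8),0,.35,(0,0,255),1)
    cv2.imwrite(f"pics/z{nm}.png",c[:600])
a=cv2.imread("pics/zL.png");b=cv2.imread("pics/zR.png");h=min(len(a),len(b));cv2.imwrite("pics/z2.png",np.hstack([a[:h],b[:h]]))
# predictions
c=np.array([.512,-.152]);t=np.radians(-7.5);X=np.array([np.cos(t),np.sin(t)]);Y=np.array([-X[1],X[0]])
for sgn in(1,-1):
    print("pred pin tip",proj(S,[*(c+Y*.082*sgn),.070]),"base",proj(S,[*(c+Y*.082*sgn),.045]))
c=np.array([.5113,-.1521])
for sgn in(1,-1): print("pred hole top",proj(S,[*(c+Y*.082*sgn),.1381]))
E
```

```text
pred pin tip [[298.14268686 195.48183488]] base [[298.22827296 201.90248713]]
pred pin tip [[251.69283018 188.57465043]] base [[252.1393891  194.90141514]]
pred hole top [[297.90913266 177.3475828 ]]
pred hole top [[250.46929156 170.72419826]]
```

View pics/z2.png

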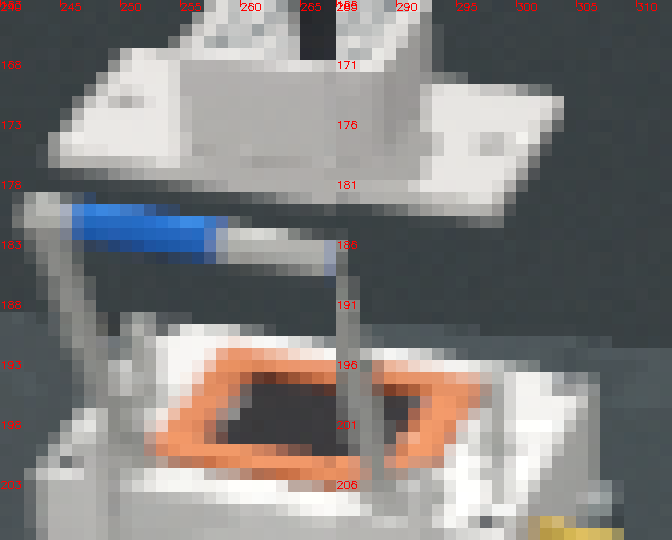

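```bash
python3 - <<'E'
from h import *
def cloud(d,x0,y0,x1,y1):
    vv,uu=np.mgrid[y0:y1,x0:x1];uv=np.c_[uu.ravel(),vv.ravel()];o,r=rays(d,uv)
    return (o+r*d["range_z"][y0:y1,x0:x1].ravel()[:,None])*1000,uv
T0=dict(np.load("top0.npz"));T2=dict(np.load("top2.npz"));S0=dict(np.load("scene0.npz"));S2=dict(np.load("scene2.npz"))
t=np.radians(-7.5);X=np.array([np.cos(t),np.sin(t)]);Y=np.array([-X[1],X[0]]);c=np.array([512,-152])
def loc(P): return np.c_[(P[:,:2]-c)@X,(P[:,:2]-c)@Y,P[:,2]]
for n,d,roi in(("T0",T0,(320,170,420,260)),("S0",S0,(230,165,330,225)),("S2",S2,(230,165,330,225))):
    P,uv=cloud(d,*roi);L=loc(P)
    for s in(1,-1):
        m=(abs(L[:,1]*s-82)<14)&(L[:,2]>49)&(L[:,2]<75)&(abs(L[:,0])<22)
        print(n,"pin",s,m.sum());print(np.c_[L[m].round(0),uv[m]][:14].astype(int).tolist())
    # manifold top edges
    m=(L[:,2]>41)&(L[:,2]<49.5)&(abs(L[:,0])<60)&(abs(L[:,1])<110)
    Q=L[m];
    print(n,"top x lo/hi",[ (round(np.percentile(Q[abs(Q[:,1]-yy)<8][:,0],1),1),round(np.percentile(Q[abs(Q[:,1]-yy)<8][:,0],99),1)) for yy in(-60,-30,0,30,60) if (abs(Q[:,1]-yy)<8).sum()>5],"y",np.percentile(Q[:,1],[.5,99.5]),"z",np.median(Q[:,2]))
for n,d,roi in(("T2",T2,(300,150,440,260)),("S2",S2,(200,120,350,230))):
    P,uv=cloud(d,*roi);L=loc(P);
    m=(L[:,2]>132)&(L[:,2]<145)&(abs(L[:,0])<45)&(abs(L[:,1])<105);Q=L[m];print(n,"flange",len(Q),np.median(Q[:,2]),"y",np.percentile(Q[:,1],[1,99]))
    print([(yy,Q[abs(Q[:,1]-yy)<5][:,0].min().round(1),Q[abs(Q[:,1]-yy)<5][:,0].max().round(1)) for yy in(-85,-70,-40,0,40,55,65,75,85) if (abs(Q[:,1]-yy)<5).sum()>3])
E
```

```text
T0 pin 1 20
[[21, 95, 52, 340, 209], [15, 94, 52, 340, 211], [16, 87, 51, 342, 211], [17, 70, 51, 347, 211], [12, 83, 52, 343, 212], [13, 80, 52, 344, 212], [14, 70, 53, 347, 212], [9, 86, 53, 342, 213], [5, 86, 50, 342, 214], [7, 69, 50, 347, 214], [1, 86, 69, 342, 215], [1, 83, 68, 343, 215], [2, 79, 67, 344, 215], [-3, 95, 51, 339, 216]]
T0 pin -1 20
[[16, -74, 53, 389, 216], [17, -82, 49, 391, 216], [18, -88, 53, 393, 216], [13, -72, 51, 388, 217], [6, -72, 52, 388, 219], [7, -82, 52, 391, 219], [8, -90, 49, 393, 219], [2, -69, 52, 387, 220], [2, -80, 69, 391, 220], [3, -84, 66, 392, 220], [-1, -76, 51, 389, 221], [-1, -79, 59, 390, 221], [-1, -80, 70, 391, 221], [-1, -83, 73, 392, 221]]
T0 top x lo/hi [(np.float64(-43.8), np.float64(42.7)), (np.float64(-43.7), np.float64(43.3)), (np.float64(-42.6), np.float64(43.4)), (np.float64(-43.3), np.float64(43.7)), (np.float64(-43.3), np.float64(43.6))] y [-95.88574565  97.68969785] z 45.186945589461125
S0 pin 1 21
[[0, 81, 68, 298, 196], [4, 79, 66, 297, 197], [5, 83, 68, 298, 197], [0, 85, 65, 299, 197], [10, 81, 66, 297, 198], [10, 85,
[... 1804 characters left out ...]
120523 y [25.46555346 91.30051209]
[(40, np.float64(-35.2), np.float64(24.2)), (55, np.float64(-32.9), np.float64(22.9)), (65, np.float64(-34.6), np.float64(24.8)), (75, np.float64(-34.8), np.float64(23.2)), (85, np.float64(-33.6), np.float64(24.5))]
S2 flange 356 137.91660274256262 y [-91.09751065  92.38208206]
[(-85, np.float64(-36.8), np.float64(34.1)), (-70, np.float64(-13.3), np.float64(34.4)), (-40, np.float64(20.6), np.float64(30.8)), (0, np.float64(23.6), np.float64(31.5)), (40, np.float64(15.6), np.float64(32.8)), (55, np.float64(-25.8), np.float64(35.1)), (65, np.float64(-24.6), np.float64(32.7)), (75, np.float64(-32.3), np.float64(33.3)), (85, np.float64(-31.5), np.float64(32.5))]
```

```bash
python3 - <<'E'
from h import *
def cloud(d,x0,y0,x1,y1):
    vv,uu=np.mgrid[y0:y1,x0:x1];uv=np.c_[uu.ravel(),vv.ravel()];o,r=rays(d,uv)
    return (o+r*d["range_z"][y0:y1,x0:x1].ravel()[:,None])*1000,uv
T2=dict(np.load("top2.npz"));S2=dict(np.load("scene2.npz"));T0=dict(np.load("top0.npz"));S0=dict(np.load("scene0.npz"))
t=np.radians(-7.5);X=np.array([np.cos(t),np.sin(t)]);Y=np.array([-X[1],X[0]]);c=np.array([512,-152])
def loc(P): return np.c_[(P[:,:2]-c)@X,(P[:,:2]-c)@Y,P[:,2]]
for n,d,roi in(("T2",T2,(300,150,440,260)),("S2",S2,(200,120,350,230))):
    L=loc(cloud(d,*roi)[0])
    for nm,a,b in(("flange",130,146),("welltop",160,178)):
        m=(L[:,2]>a)&(L[:,2]<b)&(abs(L[:,0])<45)&(abs(L[:,1])<100);Q=L[m]
        k=np.linalg.lstsq(np.c_[Q[:,:2],np.ones(len(Q))],Q[:,2],rcond=None)[0];print(n,nm,len(Q),"plane",k.round(4),"x",np.percentile(Q[:,0],[1,50,99]).round(1),"y",np.percentile(Q[:,1],[1,99]).round(1))
# initial block same method
for n,d,roi in(("T0",T0,(235,180,310,245)),("S0",S0,(335,195,415,240))):
    P=cloud(d,*roi)[0]-[538.5,186,0]
    for nm,a,b in(("flange",6.5,14),("welltop",34,46)):
        m=(P[:,2]>a)&(P[:,2]<b)&(abs(P[:,0])<34)&(abs(P[:,1])<96);Q=P[m];print(n,nm,len(Q),"x",np.percentile(Q[:,0],[1,50,99]).round(1),"y",np.percentile(Q[:,1],[1,99]).round(1))
E
```

```text
T2 flange 243 plane [ 5.000000e-04 -8.700000e-03  1.386252e+02] x [-34.8  -7.6  24.8] y [25.5 91.3]
T2 welltop 134 plane [-7.20000e-03 -2.18000e-02  1.68542e+02] x [-26.6  -6.6  16.6] y [25.7 57.6]
S2 flange 371 plane [-6.300000e-03  2.100000e-03  1.380762e+02] x [-29.3  22.2  35.3] y [-91.1  92.3]
S2 welltop 265 plane [-4.510000e-02 -1.400000e-03  1.679949e+02] x [-26.   11.7  39.6] y [-55.5  58.5]
T0 flange 335 x [-33.5  -7.4  31.7] y [-94.6  91.5]
T0 welltop 374 x [-21.7  -0.5  21.9] y [-55.1  55.7]
S0 flange 256 x [-25.4  16.1  33.5] y [-90.4  91.4]
S0 welltop 305 x [-17.4  11.5  32.3] y [-55.9  53.4]
```

```bash
cat > ov.py <<'E'
from h import *
def ov(d,roi,rects,f,out):
    x0,y0,x1,y1=roi;im=cv2.resize(d["image"][y0:y1,x0:x1,::-1],None,fx=f,fy=f,interpolation=cv2.INTER_NEAREST)
    for (c,yaw,wx,wy,z,col) in rects:
        t=np.radians(yaw);X=np.array([np.cos(t),np.sin(t)]);Y=np.array([-X[1],X[0]])
        q=[np.r_[(np.array(c)+X*sx*wx/2+Y*sy*wy/2)/1000,z/1000] for sx,sy in((1,1),(1,-1),(-1,-1),(-1,1))]
        p=((proj(d,np.array(q))-[x0,y0]+.5)*f).astype(np.int32);cv2.polylines(im,[p],True,col,1)
    cv2.imwrite(out,im)
E
python3 - <<'E'
from ov import *
T2=dict(np.load("top2.npz"));S2=dict(np.load("scene2.npz"));T0=dict(np.load("top0.npz"))
m=(512,-152);b=(511.3,-152.1);y=-7.5
R=[(m,y,60,140,48,(0,255,0)),(m,y,90,196,45,(255,0,255)),(b,y,60,184,138,(0,0,255)),(b,y,44,116,168,(255,0,0))]
ov(T2,(325,170,400,250),R,8,"pics/oT2.png");ov(S2,(235,155,320,225),R,8,"pics/oS2.png")
ov(T0,(325,170,410,250),R[:2],8,"pics/oT0.png")
E
```

```text
(no output)
```

View pics/oT2.png

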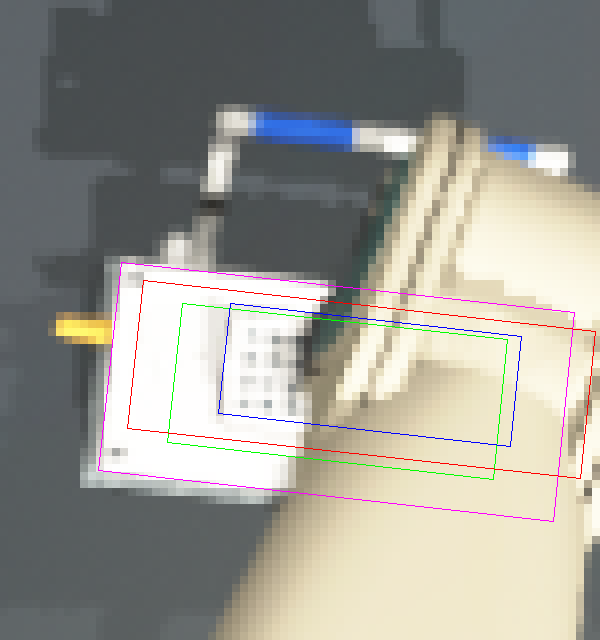

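View pics/oS2.png

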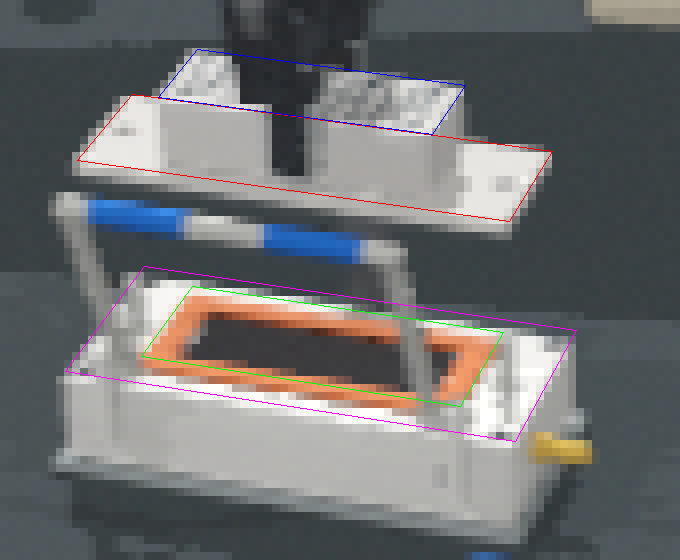

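View pics/oT0.png

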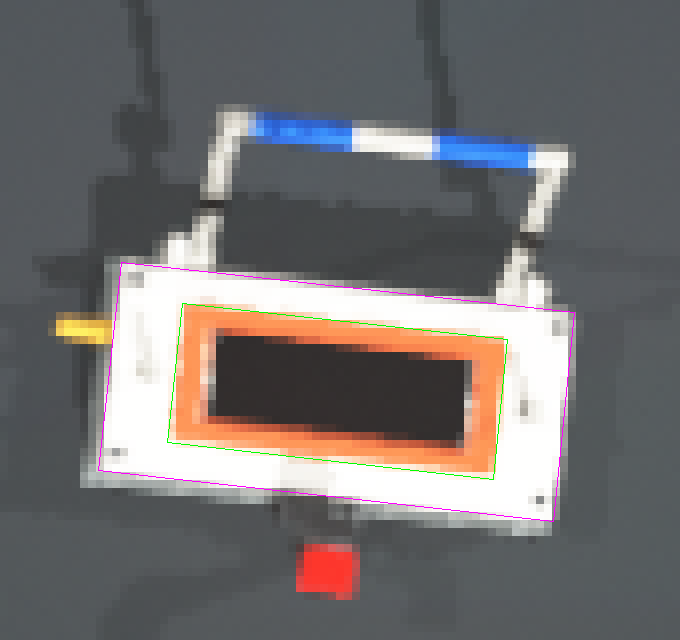

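The T2 range data and the scene overlay both put the block about 4–5 mm towards the manifold's -x side, relative to where the TCP reading says it is. Before correcting, I'll lower it to just above the pins and measure again there. I'll also check the noise in the readings.

```bash
python3 -m jog '[{"jaw":1,"linear":[0,0,15],"twist":[0,0,0]},{"jaw":1,"linear":[0,0,20],"twist":[0,0,0]},{"jaw":1,"linear":[0,0,12],"twist":[0,0,0]},{"jaw":1,"linear":[0,0,0],"twist":[0,0,0]}]'; python3 - <<'E'
from workcell import get_image,env
import cv2,numpy as np
for n in("scene","top"):
  for k in range(3):
    print((env.sense()["position"]*1000).round(1))
    d=get_image(n);np.savez(f"{n}3{k}.npz",**d)
E
cat > bl.py <<'E'
import sys
from h import *
def cloud(d,x0,y0,x1,y1):
    vv,uu=np.mgrid[y0:y1,x0:x1];uv=np.c_[uu.ravel(),vv.ravel()];o,r=rays(d,uv)
    return (o+r*d["range_z"][y0:y1,x0:x1].ravel()[:,None])*1000,uv
t=np.radians(-7.5);X=np.array([np.cos(t),np.sin(t)]);Y=np.array([-X[1],X[0]]);c=np.array([512,-152])
def loc(P): return np.c_[(P[:,:2]-c)@X,(P[:,:2]-c)@Y,P[:,2]]
E
python3 - <<'E'
from bl import *
for k in range(3):
    d=dict(np.load(f"top3{k}.npz"));L=loc(cloud(d,300,150,440,260)[0])
    for nm,a,b in(("flange",78,100),("welltop",108,130),("manif",38,55)):
        m=(L[:,2]>a)&(L[:,2]<b)&(abs(L[:,0])<50)&(abs(L[:,1])<100);Q=L[m];print(nm,len(Q),Q[:,2].mean().round(1),"x",np.percentile(Q[:,0],[0,2,50,98,100]).round(1),"y",np.percentile(Q[:,1],[1,99]).round(1))
E
```

```text
time_s: 7.92
position: [0.5111, -0.1515, 0.0917]
orientation: [-0.001, 0.998, -0.065, -0.002]
contact_force: [0.3, 0.8, -4.1]
finger_gap: 0.0431
[ 511.1 -151.5   91.7]
[ 512.  -151.9   92.6]
[ 512.6 -152.2   93.4]
[ 513.  -152.4   93.8]
[ 513.2 -152.5   94.1]
[ 513.2 -152.5   94.1]
flange 224 91.9 x [-33.8 -32.9  -4.6  25.7  26.2] y [26.9 91.1]
welltop 129 121.4 x [-25.5 -25.3  -5.6  17.3  18.3] y [25.5 57.2]
manif 233 44.5 x [-45.4 -44.6   1.2  43.9  44.9] y [16.5 98.7]
flange 223 91.9 x [-33.8 -33.   -5.1  25.7  26.4] y [26.6 91.2]
welltop 128 122.2 x [-25.8 -24.5  -4.2  17.7  18.4] y [25.9 57.4]
manif 232 44.5 x [-45.4 -44.3   1.6  43.8  44.5] y [16.8 98.5]
flange 222 91.9 x [-33.7 -32.9  -5.2  25.7  26.9] y [26.7 91.1]
welltop 132 121.5 x [-25.8 -25.2  -5.3  17.4  18.8] y [25.4 57.3]
manif 235 44.1 x [-45.1 -43.9   0.1  43.8  44.8] y [17.5 98.6]
```

```bash
cat > edge.py <<'E'
from bl import *
from ov import *
# boundaries of height class in top image, cast on plane z; local coords. half-pixel on boundary
def xedges(d,zlo,zhi,zpl,yr,half,roi=(300,150,440,260)):
    P,uv=cloud(d,*roi);L=loc(P);m=(L[:,2]>zlo)&(L[:,2]<zhi)&(abs(L[:,0])<half+14)&(L[:,1]>yr[0])&(L[:,1]<yr[1])
    out=[]
    for u in np.unique(uv[m][:,0]):
        v=uv[m&(uv[:,0]==u)][:,1]
        a=loc(plane(d,[[u,v.min()-.5],[u,v.max()+.5]],zpl/1000)*1000);out.append([a[0,1],a[0,0],a[1,1],a[1,0]])
    o=np.array(out);o=o[(o[:,1]>half-10)&(o[:,3]<-half+10)]
    hi=np.polyfit(o[:,0],o[:,1],1);lo=np.polyfit(o[:,2],o[:,3],1);return hi,lo,len(o)
def yend(d,zlo,zhi,zpl,xr,half,sgn,roi=(300,150,440,260)):
    P,uv=cloud(d,*roi);L=loc(P);m=(L[:,2]>zlo)&(L[:,2]<zhi)&(L[:,0]>xr[0])&(L[:,0]<xr[1])&(L[:,1]*sgn>half-30)&(L[:,1]*sgn<half+12)
    out=[]
    for v in np.unique(uv[m][:,1]):
        u=uv[m&(uv[:,1]==v)][:,0];e=u.min()-.5 if sgn>0 else u.max()+.5
        out.append(loc(plane(d,[[e,v]],zpl/1000)*1000)[0])
    o=np.array(out);return np.median(o[:,1]),o[:,1].mean(),len(o)
E
python3 - <<'E'
from edge import *
d=dict(np.load("top0.npz"))
hi,lo,n=xedges(d,35,60,45,(-80,80),45);print("manif hi",hi,"lo",lo,n,"ctr",(hi+lo)/2)
print("manif yends",yend(d,35,60,45,(-35,35),98,1),yend(d,35,60,45,(-35,35),98,-1))
for k in range(3):
    d=dict(np.load(f"top3{k}.npz"))
    hi,lo,n=xedges(d,70,135,92,(60,90),30);print("flange",hi,lo,n,"at y=75:",np.polyval(hi,75),np.polyval(lo,75))
    print(" yend",yend(d,70,135,92,(-28,18),92,1), "manif yend now",yend(d,35,60,45,(-40,40),98,1))
    hi,lo,n=xedges(d,35,135,45,(20,94),45);print("manif now at 60",np.polyval(hi,60),np.polyval(lo,60),n)
d=dict(np.load("top32.npz"));s=dict(np.load("scene32.npz"))
b=(512-3.6*X[0]-1*Y[0],-152-3.6*X[1]-1*Y[1])
R=[((512,-152),-7.5,60,140,48,(0,255,0)),(b,-7.5,60,184,92,(0,0,255)),(b,-7.5,44,116,122,(255,0,0))]
ov(d,(325,170,400,250),R,8,"pics/oT3.png");ov(s,(235,160,320,230),R,8,"pics/oS3.png")
E
```

```text
manif hi [7.86710212e-03 4.48713405e+01] lo [ 6.75813941e-03 -4.59053272e+01] 44 ctr [ 0.00731262 -0.51699338]
manif yends (np.float64(99.40246506805666), np.float64(98.8487654537076), 21) (np.float64(-97.45793461585775), np.float64(-96.76262970982424), 21)
flange [-1.38979829e-02  2.70323769e+01] [-2.68940739e-02 -3.20678317e+01] 8 at y=75: 25.99002813911126 -34.084887205979555
 yend (np.float64(91.04746549394142), np.float64(91.29162272712487), 14) manif yend now (np.float64(99.36975895033683), np.float64(99.19459370342751), 24)
manif now at 60 48.894140197441104 -45.566229585399114 19
flange [-0.09288275 32.81743712] [-2.68940739e-02 -3.20678317e+01] 8 at y=75: 25.851230603664135 -34.084887205979555
 yend (np.float64(91.04746549394142), np.float64(91.29162272712487), 14) manif yend now (np.float64(99.36975895033683), np.float64(99.19453942804428), 24)
manif now at 60 48.894140197441104 -45.655921385527336 19
flange [-1.38979829e-02  2.70323769e+01] [-2.68940739e-02 -3.20678317e+01] 8 at y=75: 25.99002813911126 -34.084887205979555
 yend (np.float64(91.04746549394142), np.float64(91.29162272712487), 14) manif yend now (np.float64(99.36975895033683), np.float64(99.3360438793793), 24)
manif now at 60 49.06849534506945 -45.60726103104251 19
```

View pics/oS3.png

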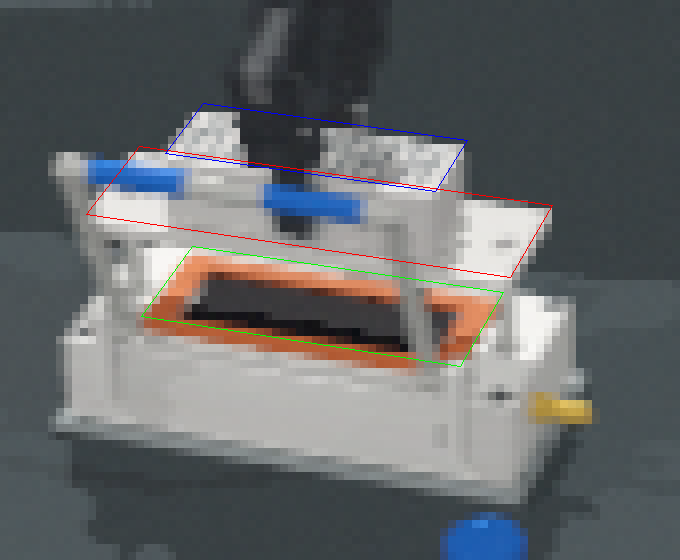

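View pics/oT3.png

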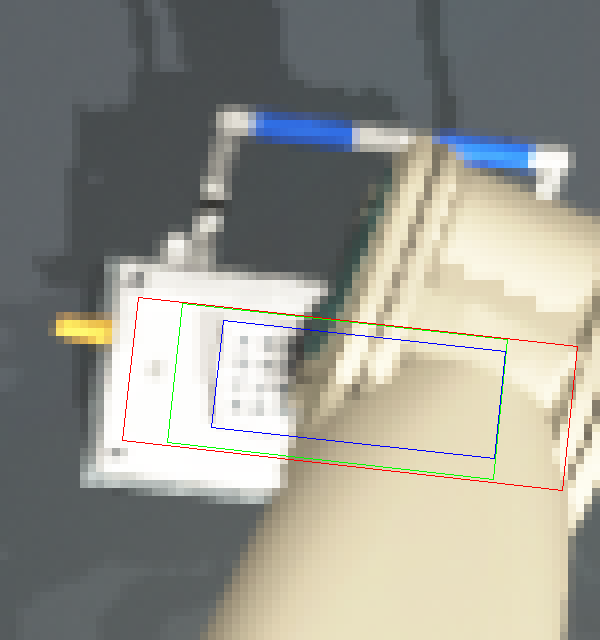

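The top view now shows the block's left hole at about (343.7,215.4), and the scene view shows the pins just below the flange. I'll compare the hole with the pin directly. In T0 the pin showed up in range at about (343,215).

```bash
python3 - <<'E'
from edge import *
d=dict(np.load("top32.npz"));g=sum(np.load(f"top3{k}.npz")["image"].astype(float).mean(2) for k in range(3))/3
print(g[212:220,338:350].astype(int))
w=g[213:218,341:347];dk=np.clip(np.percentile(w,70)-w-3,0,None);yy,xx=np.mgrid[213:218,341:347];uv=[(dk*xx).sum()/dk.sum(),(dk*yy).sum()/dk.sum()]
print("hole",uv,loc(plane(d,[uv],.092)*1000))
# scene holes/pins
s=sum(np.load(f"scene3{k}.npz")["image"].astype(float).mean(2) for k in range(3))/3
print(s[186:194,294:304].astype(int))
# pins in T0 range
T=dict(np.load("top0.npz"));P,uv=cloud(T,320,190,410,245);L=loc(P)
for sg in(1,-1):
    m=(abs(L[:,1]*sg-82)<12)&(L[:,2]>56)&(L[:,2]<80)&(abs(L[:,0])<20);print(np.c_[L[m],uv[m]].round(0).astype(int).tolist(), L[m].mean(0).round(1))
a=T["image"].astype(float).mean(2);print(a[208:222,338:348].astype(int));print(a[212:228,384:396].astype(int))
E
```

```text
[[181 223 246 246 252 253 253 253 253 253 253 247]
 [142 236 251 251 253 253 253 253 253 253 253 247]
 [159 250 254 254 253 253 252 252 253 253 253 247]
 [177 251 254 254 253 247 226 241 252 253 253 247]
 [194 253 255 253 252 239 218 244 253 253 253 247]
 [208 253 254 254 254 251 246 251 253 253 253 249]
 [223 253 254 254 254 253 253 253 253 253 253 252]
 [239 253 254 254 253 253 253 253 253 253 253 253]]
hole [np.float64(344.01604938271606), np.float64(215.64197530864197)] [[-2.4128479  80.46282294 92.        ]]
[[229 229 229 228 228 228 224 212 195 160]
 [229 230 230 229 230 230 230 229 220 176]
 [230 230 230 229 230 230 230 228 205 127]
 [230 230 230 226 219 224 230 219 172  86]
 [231 230 215 177 170 201 228 203 121  65]
 [230 230 225 214 213 221 216 160  81  64]
 [230 230 230 230 230 223 188 109  64  63]
 [230 230 231 230 228 208 140  69  63  63]]
[[1, 86, 69, 342, 215], [1, 83, 68, 343, 215], [2, 79, 67, 344, 215], [-3, 86, 67, 342, 216], [-2, 82, 66, 343, 216], [-19, 87, 58, 341, 221]] [-3.5 84.  65.8]
[[2, -80, 69, 391, 220], [3, -84, 66, 392, 220], [-1, -79, 59, 390, 221], [-
[... 812 characters left out ...]
163 217 236 253 254 254 254 254 254]
 [158 164 163 163 233 239 253 254 254 254 254 254]
 [162 165 163 168 243 241 252 254 254 254 254 253]
 [167 165 162 182 253 245 238 253 254 254 254 244]
 [152 160 163 191 252 244 236 253 254 254 254 243]
 [166 162 163 201 253 246 225 250 253 254 254 234]
 [188 163 163 220 253 245 178 233 246 254 254 205]
 [176 162 161 225 251 237 166 236 246 253 254 194]
 [179 158 156 233 252 249 231 237 247 253 253 171]
 [173 156 158 237 253 254 253 253 253 253 253 153]
 [166 159 162 247 254 254 254 254 254 254 254 156]
 [166 164 163 252 254 254 254 254 254 254 254 159]
 [167 164 170 254 254 254 254 254 254 254 253 148]
 [164 163 185 254 254 254 254 254 254 254 247 128]]
```

```bash
python3 -m jog '[{"jaw":1,"linear":[3.2,-2,0],"twist":[0,0,0.4]},{"jaw":1,"linear":[0,0,9],"twist":[0,0,0]},{"jaw":1,"linear":[0,0,0],"twist":[0,0,0]},{"jaw":1,"linear":[0,0,0],"twist":[0,0,0]},{"jaw":1,"linear":[0,0,0],"twist":[0,0,0]},{"jaw":1,"linear":[0,0,0],"twist":[0,0,0]}]'; python3 d.py 512 -152 90 -7.8; python3 - <<'E'
from edge import *
from workcell import get_image
d=dict(get_image("top"));s=dict(get_image("scene"));np.savez("top4.npz",**d);np.savez("scene4.npz",**s)
L=loc(cloud(d,300,150,440,260)[0]);m=(L[:,2]>65)&(L[:,2]<95)&(L[:,0]<30)&(L[:,0]>-35)&(abs(L[:,1]-78)<14)
z=np.median(L[m][:,2]);print("flange z",z)
hi,lo,n=xedges(d,62,130,z,(60,90),30);print("flange at 75",np.polyval(hi,75),np.polyval(lo,75))
print("yend",yend(d,62,130,z,(-25,22),92,1))
g=d["image"].astype(float).mean(2);print(g[210:220,338:350].astype(int))
b=(512-.4*X[0]+.7*Y[0],-152-.4*X[1]+.7*Y[1])
R=[(b,-7.8,60,140,48,(0,255,0)),(b,-7.8,60,184,z,(0,0,255)),(b,-7.8,44,116,z+30,(255,0,0))]
ov(d,(325,170,400,250),R,8,"pics/oT4.png");ov(s,(235,160,320,230),R,8,"pics/oS4.png")
E
```

```text
time_s: 8.98
position: [0.516, -0.1507, 0.0845]
orientation: [0.0, 0.998, -0.069, 0.0]
contact_force: [-0.5, -0.2, -2.7]
finger_gap: 0.0432
t 8.975 pos [ 516.  -150.7   84.5] tool x ang -7.87 F [-0.5 -0.2 -2.7] gap 43.2 j [-0.4   0.25 -0.4   0.92 -0.    1.3 ]
shift now-axes [-3.8  1.9 -5.5] shift target-axes [-3.8  1.9 -5.5] twist [ 0.01 -0.02 -0.07]
flange z 82.27654644370196
flange at 75 31.424428330508583 -30.27804579824921
yend (np.float64(93.40612508441278), np.float64(91.97222452184194), 15)
[[151 211 242 252 253 253 253 253 253 253 246 228]
 [168 217 243 252 253 253 253 253 253 253 246 229]
 [180 207 240 251 253 253 253 253 253 253 246 228]
 [140 211 239 251 253 252 252 253 253 253 246 229]
 [156 229 242 251 248 222 228 250 253 253 246 229]
 [175 249 253 253 241 186 188 247 253 253 250 235]
 [192 252 254 254 252 231 230 250 253 253 253 246]
 [206 253 254 254 253 253 253 253 253 253 253 246]
 [222 253 253 253 253 253 253 253 253 253 253 246]
 [237 253 253 253 253 253 253 253 253 253 253 246]]
```

View pics/oS4.png

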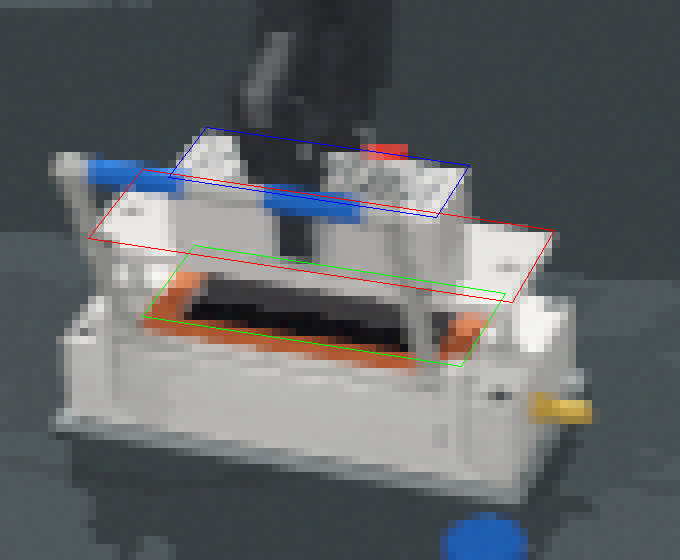

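View pics/oT4.png

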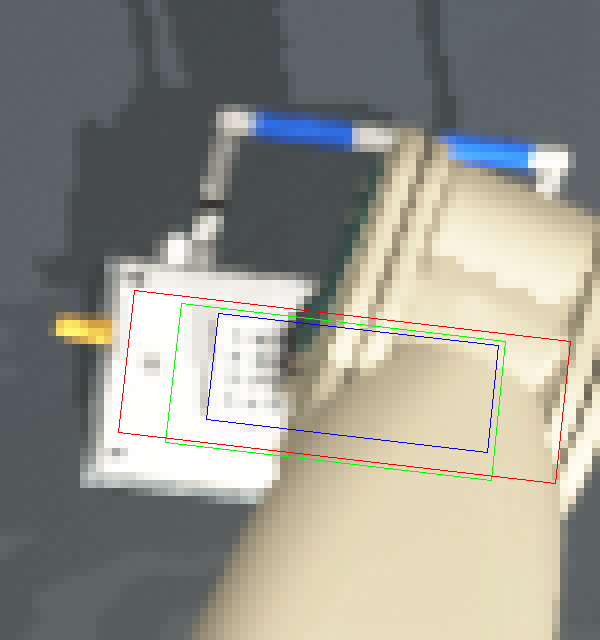

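The top view gives the flange at x +0.5 and y +0.5 mm, against a manifold centre of about (-0.2, +0.6), and the left hole at (343.5,215). The scene hole columns (298.0, 251.0) match the pin columns (298.1, 251.5). I'll lower in small steps and watch the force; the baseline Fz is about -2.7 N.

```bash
python3 -m jog '[{"jaw":1,"linear":[0,0,3],"twist":[0,0,0]},{"jaw":1,"linear":[0,0,2],"twist":[0,0,0]},{"jaw":1,"linear":[0,0,1],"twist":[0,0,0]},{"jaw":1,"linear":[0,0,0],"twist":[0,0,0]}]'; python3 -m jog '[{"jaw":1,"linear":[0,0,1],"twist":[0,0,0]},{"jaw":1,"linear":[0,0,1],"twist":[0,0,0]},{"jaw":1,"linear":[0,0,0],"twist":[0,0,0]}]'; python3 -c "
from workcell import env
s=env.sense();print(s['contact_force'].round(1),s['moment'].round(2),(s['position']*1000).round(1))"
```

```text
time_s: 9.57
position: [0.5157, -0.1505, 0.0781]
orientation: [-0.0, 0.998, -0.069, -0.0]
contact_force: [0.5, 0.9, -3.1]
finger_gap: 0.0434
time_s: 9.95
position: [0.516, -0.1507, 0.0763]
orientation: [0.0, 0.998, -0.069, 0.0]
contact_force: [-0.2, 0.3, -3.4]
finger_gap: 0.0434
[-0.2  0.3 -3.4] [-0.04 -0.    0.03] [ 516.  -150.7   76.3]
```

```bash
python3 -m jog '[{"jaw":1,"linear":[0,0,1],"twist":[0,0,0]},{"jaw":1,"linear":[0,0,1],"twist":[0,0,0]},{"jaw":1,"linear":[0,0,0],"twist":[0,0,0]}]'; python3 -m jog '[{"jaw":1,"linear":[0,0,1],"twist":[0,0,0]},{"jaw":1,"linear":[0,0,1],"twist":[0,0,0]},{"jaw":1,"linear":[0,0,0],"twist":[0,0,0]}]'; python3 -c "
from workcell import env
s=env.sense();print(s['contact_force'].round(1),s['moment'].round(2),(s['position']*1000).round(1))"; python3 - <<'E'
from edge import *
from workcell import get_image
s=dict(get_image("scene"));np.savez("scene5.npz",**s)
cv2.imwrite("pics/s5.png",cv2.resize(s["image"][165:215,235:320,::-1],None,fx=9,fy=9,interpolation=2))
E
```

```text
time_s: 10.32
position: [0.516, -0.1507, 0.0743]
orientation: [0.0, 0.998, -0.069, 0.0]
contact_force: [0.5, -0.9, -3.8]
finger_gap: 0.0431
time_s: 10.7
position: [0.516, -0.1507, 0.0723]
orientation: [0.0, 0.998, -0.069, 0.0]
contact_force: [0.4, -0.5, -4.0]
finger_gap: 0.0435
[ 0.4 -0.5 -4. ] [-0.13 -0.13  0.04] [ 516.  -150.7   72.3]
```

View pics/s5.png

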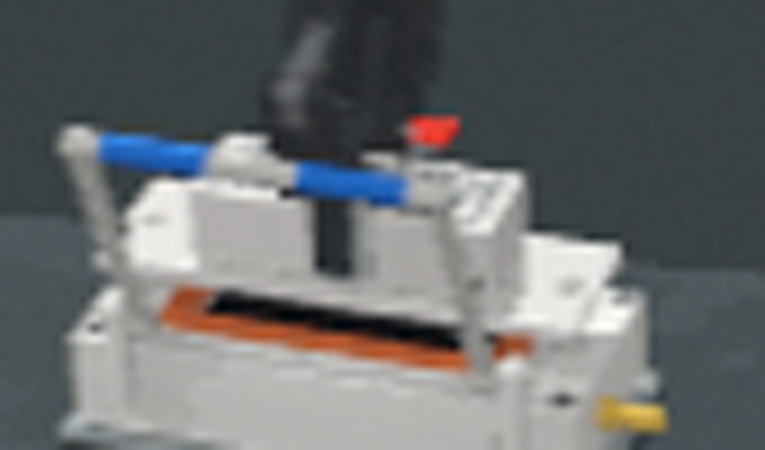

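The holes at (151,219) and (572,286) in the crop now look filled with grey pin, and there is no contact force. Continuing down in checked steps.

```bash
python3 -m jog '[{"jaw":1,"linear":[0,0,1.5],"twist":[0,0,0]},{"jaw":1,"linear":[0,0,1.5],"twist":[0,0,0]},{"jaw":1,"linear":[0,0,0],"twist":[0,0,0]}]'; python3 -m jog '[{"jaw":1,"linear":[0,0,1.5],"twist":[0,0,0]},{"jaw":1,"linear":[0,0,1.5],"twist":[0,0,0]},{"jaw":1,"linear":[0,0,0],"twist":[0,0,0]}]';python3 -m jog '[{"jaw":1,"linear":[0,0,1.5],"twist":[0,0,0]},{"jaw":1,"linear":[0,0,1.5],"twist":[0,0,0]},{"jaw":1,"linear":[0,0,0],"twist":[0,0,0]}]'
```

```text
time_s: 11.12
position: [0.516, -0.1507, 0.0692]
orientation: [0.0, 0.998, -0.069, 0.0]
contact_force: [1.7, -1.2, -3.5]
finger_gap: 0.0433
time_s: 11.5
position: [0.516, -0.1507, 0.0663]
orientation: [0.0, 0.998, -0.069, 0.0]
contact_force: [0.3, -1.5, -4.0]
finger_gap: 0.0432
time_s: 11.88
position: [0.516, -0.1507, 0.0632]
orientation: [0.0, 0.998, -0.069, 0.0]
contact_force: [1.9, -1.5, -3.0]
finger_gap: 0.0433
```

```bash
python3 -m jog '[{"jaw":1,"linear":[0,0,1.5],"twist":[0,0,0]},{"jaw":1,"linear":[0,0,1.5],"twist":[0,0,0]},{"jaw":1,"linear":[0,0,0],"twist":[0,0,0]}]'; python3 -m jog '[{"jaw":1,"linear":[0,0,1],"twist":[0,0,0]},{"jaw":1,"linear":[0,0,1],"twist":[0,0,0]},{"jaw":1,"linear":[0,0,0],"twist":[0,0,0]}]'; python3 -m jog '[{"jaw":1,"linear":[0,0,0.7],"twist":[0,0,0]},{"jaw":1,"linear":[0,0,0],"twist":[0,0,0]}]'; python3 -m jog '[{"jaw":1,"linear":[0,0,0.7],"twist":[0,0,0]},{"jaw":1,"linear":[0,0,0],"twist":[0,0,0]}]'
```

```text
time_s: 12.25
position: [0.516, -0.1507, 0.0603]
orientation: [0.0, 0.998, -0.069, 0.0]
contact_force: [1.7, -1.8, -3.4]
finger_gap: 0.0429
time_s: 12.62
position: [0.5159, -0.1507, 0.0583]
orientation: [0.0, 0.998, -0.069, 0.0]
contact_force: [2.1, -2.2, -3.2]
finger_gap: 0.0433
time_s: 12.88
position: [0.516, -0.1506, 0.0576]
orientation: [0.0, 0.998, -0.069, 0.0]
contact_force: [1.6, -2.1, -2.3]
finger_gap: 0.0433
time_s: 13.12
position: [0.5159, -0.1506, 0.0569]
orientation: [0.0, 0.998, -0.069, 0.0]
contact_force: [1.9, -1.2, -1.6]
finger_gap: 0.0434
```

```bash
python3 -m jog '[{"jaw":1,"linear":[0,0,0.7],"twist":[0,0,0]},{"jaw":1,"linear":[0,0,0],"twist":[0,0,0]}]'; python3 -m jog '[{"jaw":1,"linear":[0,0,0.7],"twist":[0,0,0]},{"jaw":1,"linear":[0,0,0],"twist":[0,0,0]}]'
```

```text
time_s: 13.38
position: [0.5159, -0.1506, 0.0562]
orientation: [0.0, 0.998, -0.069, 0.0]
contact_force: [2.4, -1.9, -2.2]
finger_gap: 0.043
time_s: 13.62
position: [0.5159, -0.1506, 0.0555]
orientation: [0.0, 0.998, -0.069, 0.0]
contact_force: [2.2, -1.6, -2.8]
finger_gap: 0.043
```

```bash
python3 -m jog '[{"jaw":1,"linear":[0,0,0.6],"twist":[0,0,0]},{"jaw":1,"linear":[0,0,0],"twist":[0,0,0]}]'; python3 -m jog '[{"jaw":1,"linear":[0,0,0.6],"twist":[0,0,0]},{"jaw":1,"linear":[0,0,0],"twist":[0,0,0]}]'
```

```text
time_s: 13.88
position: [0.516, -0.1507, 0.055]
orientation: [0.0, 0.998, -0.069, 0.0]
contact_force: [1.9, -2.0, -1.1]
finger_gap: 0.0427
time_s: 14.12
position: [0.516, -0.1507, 0.0546]
orientation: [0.0, 0.998, -0.069, 0.0]
contact_force: [0.6, -1.8, 1.9]
finger_gap: 0.043
```

The gasket is now carrying the block. I'll open only partly, because the catch stands close to where the -x finger would go, then rise.

```bash
python3 -m jog '[{"jaw":0.45,"linear":[0,0,0],"twist":[0,0,0]},{"jaw":0.4,"linear":[0,0,0],"twist":[0,0,0]},{"jaw":0.38,"linear":[0,0,0],"twist":[0,0,0]},{"jaw":0.38,"linear":[0,0,0],"twist":[0,0,0]}]'; python3 - <<'E'
from edge import *
from workcell import get_image,env
s=env.sense();print(s["contact_force"].round(1),(s["position"]*1000).round(1))
s=dict(get_image("scene"))
cv2.imwrite("pics/s6.png",cv2.resize(s["image"][155:215,235:320,::-1],None,fx=9,fy=9,interpolation=2))
E
```

```text
time_s: 14.62
position: [0.5156, -0.1503, 0.0541]
orientation: [-0.0, 0.998, -0.069, -0.0]
contact_force: [0.4, -1.0, -0.1]
finger_gap: 0.053
[ 0.4 -1.  -0.1] [ 515.6 -150.3   54.1]
```

View pics/s6.png

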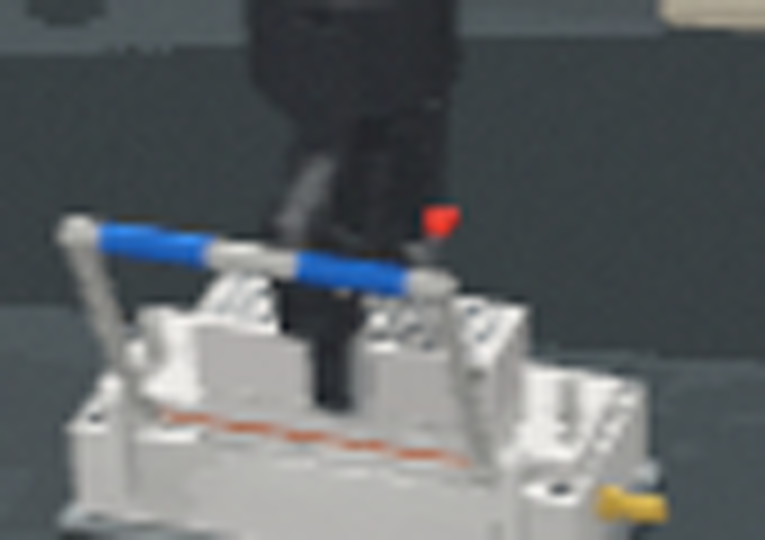

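The block is flat with both pins protruding: the left one at (155,330) and the right one at (570,400) in the crop. The gasket shows as an even thin line. When seated, the TCP read (516, -150.6), so I'll use that as the manifold centre for robot moves. I'll rise straight up, then confirm and locate the bottle.

```bash
python3 -m jog '[{"jaw":0.38,"linear":[0,0,-5],"twist":[0,0,0]},{"jaw":0.38,"linear":[0,0,-20],"twist":[0,0,0]},{"jaw":0.38,"linear":[0,0,-40],"twist":[0,0,0]},{"jaw":0.38,"linear":[0,0,-40],"twist":[0,0,0]},{"jaw":1,"linear":[0,0,-40],"twist":[0,0,0]},{"jaw":1,"linear":[0,0,-20],"twist":[0,0,0]},{"jaw":1,"linear":[0,0,0],"twist":[0,0,0]}]'; python3 - <<'E'
from edge import *
from workcell import get_image,env
S=dict(np.load("scene0.npz"));T=dict(np.load("top0.npz"))
h=hsv(T);mk=cv2.inRange(h,(100,150,100),(125,255,255));
k,_,st,ce=cv2.connectedComponentsWithStats(mk[125:160,315:350]);print(k,st[1:],ce[1:]+[315,125])
print("cap",plane(T,[ce[1]+[315,125]],.13)*1000, tri(T,[ce[1]+[315,125]],S,[[295.1,227]]))
d=dict(get_image("top"));s=dict(get_image("scene"))
L=loc(cloud(d,300,150,440,260)[0])
for nm,a,b in(("flange",49,60),("welltop",78,93)):
    m=(L[:,2]>a)&(L[:,2]<b)&(abs(L[:,0])<34)&(abs(L[:,1])<92);Q=L[m];print(nm,len(Q),np.median(Q[:,2]))
cv2.imwrite("pics/s7.png",cv2.resize(s["image"][125:225,215:325,::-1],None,fx=6,fy=6,interpolation=2))
cv2.imwrite("pics/t7.png",cv2.resize(d["image"][130:250,310:430,::-1],None,fx=5,fy=5,interpolation=2))
M=np.array([516,-150.6]);t=np.radians(-7.85);X=np.array([np.cos(t),np.sin(t)]);Y=np.array([-X[1],X[0]]);print("behind bar",M+130*X+30*Y)
E
python3 d.py 649 -138.6 210 -7.85
```

```text
time_s: 15.55
position: [0.5173, -0.1512, 0.2217]
orientation: [0.001, 0.998, -0.069, 0.002]
contact_force: [1.2, -0.2, -0.3]
finger_gap: 0.0008
2 [[13  8  8  8 49]] [[331.42857143 136.67346939]]
cap [[779.05642866 -34.65097108 130.        ]] (array([ 0.78023879, -0.03531519,  0.12535753]), np.float64(0.0010067229666404665))
flange 200 53.133644275391354
welltop 175 83.10159829193609
behind bar [ 648.87917711 -138.63654359]
t 15.65 pos [ 515.5 -150.4  218.8] tool x ang -7.88 F [-0.  -0.1  0.1] gap 0.3 j [-0.4   0.13 -0.24  1.21  0.    1.3 ]
shift now-axes [130.7 -30.    8.7] shift target-axes [130.7 -30.    8.8] twist [-0.01  0.04 -0.03]
```

View pics/s7.png

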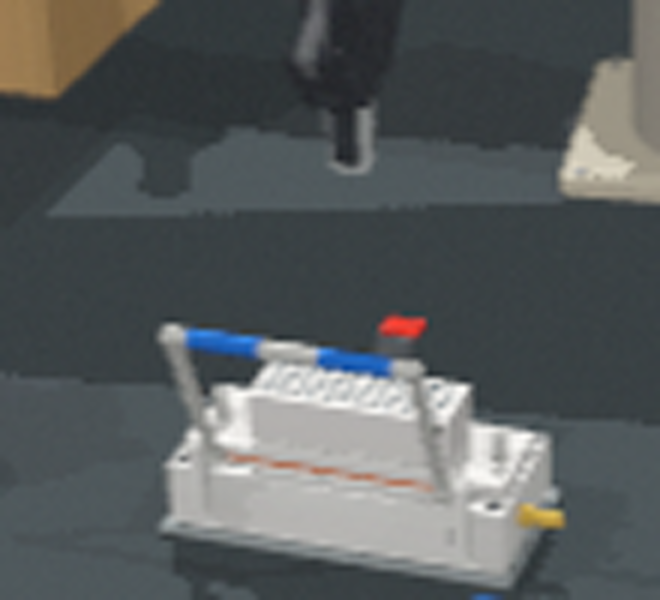

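View pics/t7.png

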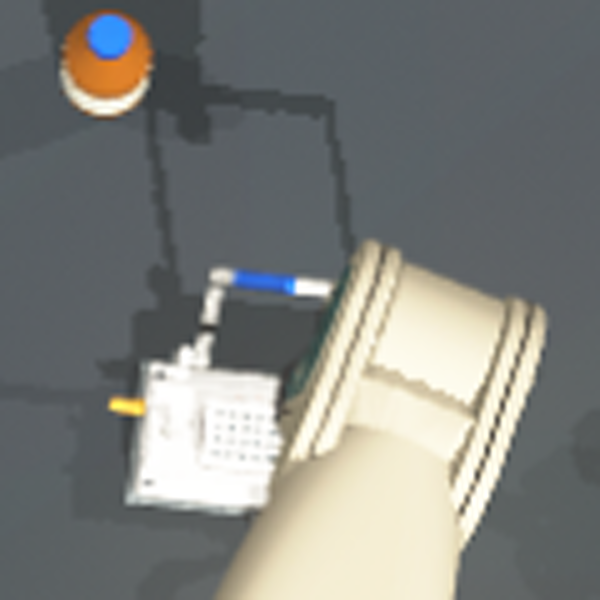

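The block is seated: flange top at 53.1 mm and well top at 83.1 mm, so the underside is at about 47.3 mm, level and over both pins. The bottle, at (780,-35), is well clear. Now behind the bar.

```bash
python3 -m jog '[{"jaw":1,"linear":[30,-8,0],"twist":[0,0,0]},{"jaw":1,"linear":[40,-8,0],"twist":[0,0,0]},{"jaw":1,"linear":[40,-8,0],"twist":[0,0,0]},{"jaw":1,"linear":[22,-6,0],"twist":[0,0,0]},{"jaw":1,"linear":[0,0,30],"twist":[0,0,0]},{"jaw":1,"linear":[0,0,30],"twist":[0,0,0]},{"jaw":1,"linear":[0,0,18],"twist":[0,0,0]},{"jaw":1,"linear":[0,0,0],"twist":[0,0,0]}]'; python3 d.py 649 -138.6 140 -7.85; python3 - <<'E'
from edge import *
from workcell import get_image,env
s=dict(get_image("scene"))
cv2.imwrite("pics/s8.png",cv2.resize(s["image"][125:225,215:325,::-1],None,fx=6,fy=6,interpolation=2))
E
```

```text
time_s: 16.65
position: [0.6486, -0.1383, 0.1383]
orientation: [-0.001, 0.998, -0.069, -0.003]
contact_force: [-0.0, -0.4, 1.6]
finger_gap: -0.0
t 16.65 pos [ 648.6 -138.3  138.3] tool x ang -7.88 F [-0.  -0.4  1.6] gap -0.0 j [-0.31  0.4  -0.05  1.12  0.    1.4 ]
shift now-axes [ 0.4  0.2 -1.7] shift target-axes [ 0.4  0.2 -1.7] twist [-0.06  0.32 -0.03]
```

View pics/s8.png

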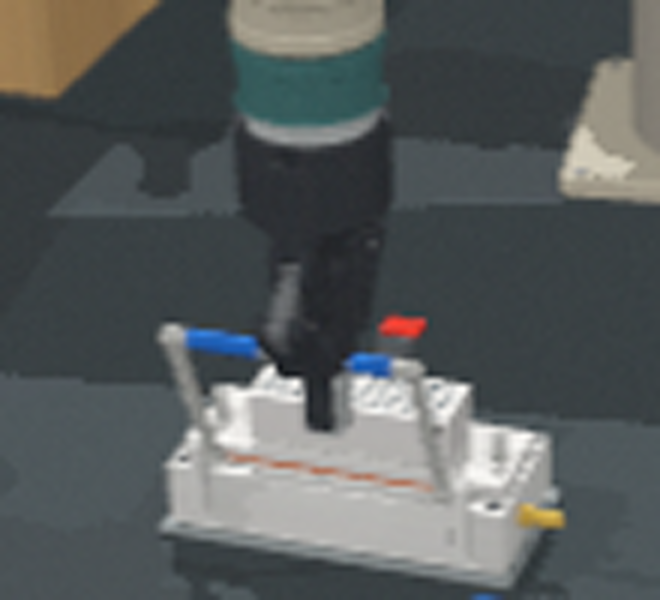

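The finger is on the +x side of the bar, in front of it at (320,390) in the crop. Pushing towards -x.

```bash
python3 -m jog '[{"jaw":1,"linear":[-8,0,0],"twist":[0,0,0]},{"jaw":1,"linear":[-10,0,0],"twist":[0,0,0]},{"jaw":1,"linear":[-12,0,0],"twist":[0,0,0]},{"jaw":1,"linear":[-12,0,0],"twist":[0,0,0]},{"jaw":1,"linear":[-12,0,0],"twist":[0,0,0]},{"jaw":1,"linear":[-12,0,0],"twist":[0,0,0]}]'; python3 -m jog '[{"jaw":1,"linear":[-12,0,0],"twist":[0,0,0]},{"jaw":1,"linear":[-12,0,1],"twist":[0,0,0]},{"jaw":1,"linear":[-12,0,3],"twist":[0,0,0]},{"jaw":1,"linear":[-12,0,5],"twist":[0,0,0]},{"jaw":1,"linear":[-10,0,6],"twist":[0,0,0]},{"jaw":1,"linear":[0,0,0],"twist":[0,0,0]}]'; python3 - <<'E'
from edge import *
from workcell import get_image,env
s=dict(get_image("scene"))
cv2.imwrite("pics/s9.png",cv2.resize(s["image"][125:225,215:325,::-1],None,fx=6,fy=6,interpolation=2))
E
```

```text
time_s: 17.45
position: [0.5842, -0.1297, 0.1413]
orientation: [-0.0, 0.998, -0.069, -0.0]
contact_force: [0.8, 0.2, -0.0]
finger_gap: 0.0001
time_s: 18.2
position: [0.5261, -0.1215, 0.1254]
orientation: [-0.0, 0.998, -0.069, -0.001]
contact_force: [-0.1, -0.5, 0.0]
finger_gap: 0.0003
```

View pics/s9.png

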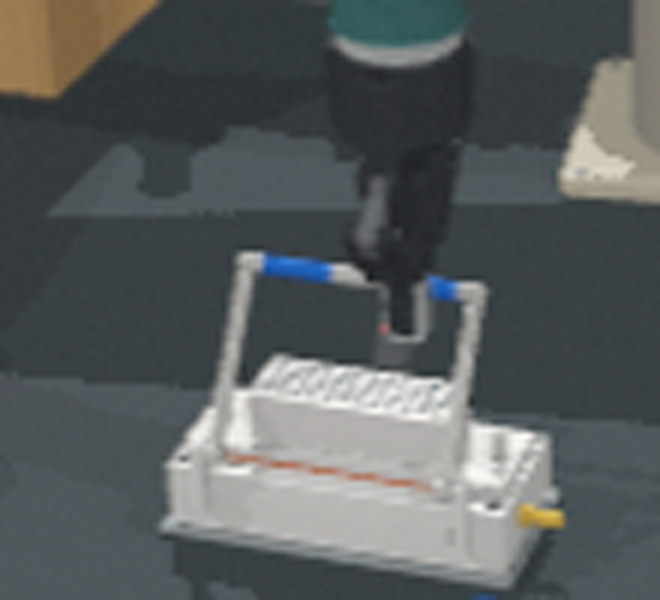

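```bash
python3 -m jog '[{"jaw":1,"linear":[-10,0,6],"twist":[0,0,0]},{"jaw":1,"linear":[-10,0,7],"twist":[0,0,0]},{"jaw":1,"linear":[0,0,0],"twist":[0,0,0]},{"jaw":1,"linear":[8,0,0],"twist":[0,0,0]},{"jaw":1,"linear":[0,0,-40],"twist":[0,0,0]},{"jaw":1,"linear":[0,0,-20],"twist":[0,0,0]},{"jaw":1,"linear":[0,0,0],"twist":[0,0,0]}]'; python3 - <<'E'
from edge import *
from workcell import get_image,env
s=dict(get_image("scene"));d=dict(get_image("top"))
np.savez("sA.npz",**s);np.savez("tA.npz",**d)
cv2.imwrite("pics/s10.png",cv2.resize(s["image"][125:225,215:325,::-1],None,fx=6,fy=6,interpolation=2))
cv2.imwrite("pics/t10.png",cv2.resize(d["image"][150:250,320:420,::-1],None,fx=6,fy=6,interpolation=2))
E
```

```text
time_s: 19.12
position: [0.5183, -0.1211, 0.1755]
orientation: [0.001, 0.998, -0.069, 0.002]
contact_force: [-0.2, -0.0, -1.2]
finger_gap: 0.0002
```

View pics/s10.png

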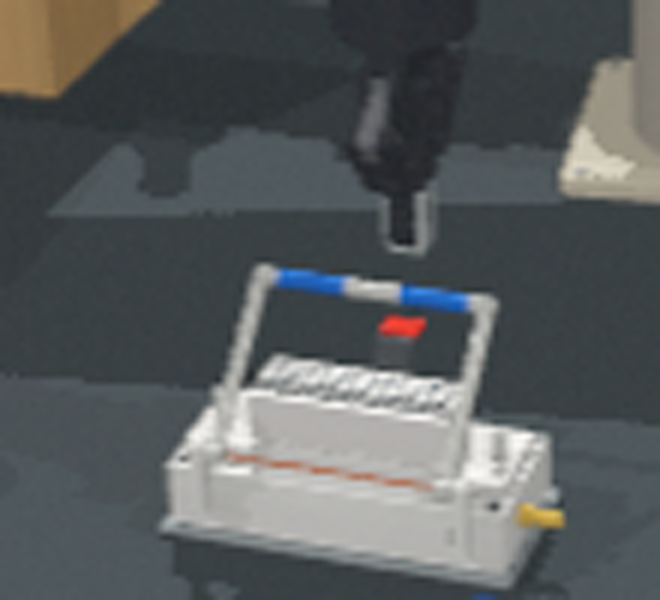

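View pics/t10.png

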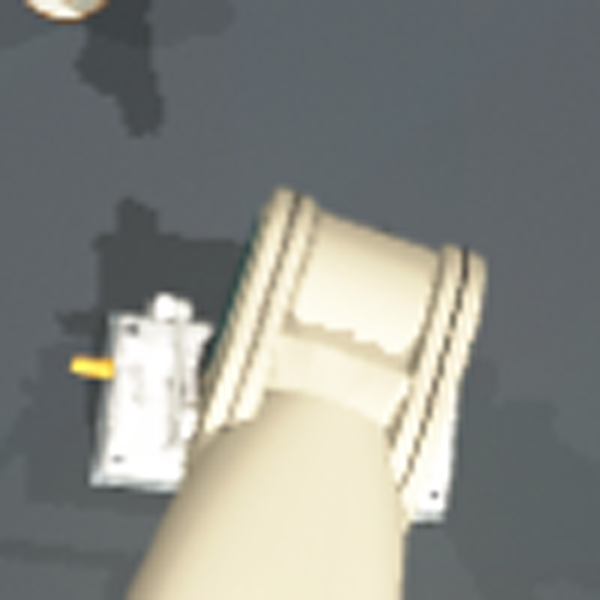

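```bash
python3 - <<'E'
from edge import *
d=dict(np.load("sA.npz"));h=hsv(d);mk=cv2.inRange(h,(100,150,100),(125,255,255))[160:190,240:310]
k,_,st,ce=cv2.connectedComponentsWithStats(mk);print((ce[1:]+[240,160]).round(2),st[1:,4])
t=np.radians(-7.85);X=np.array([np.cos(t),np.sin(t)]);c=np.array([512,-151.3])
for q in np.arange(.4,1.3,.1):
    p=c+X*(50-108*np.cos(q));z=59+108*np.sin(q);print(round(q,1),round(50-108*np.cos(q)),round(z),proj(d,np.r_[p,z]/1000).round(1))
M=np.array([516,-150.6]);s=__import__('workcell').env.sense();e=s["position"][:2]*1000-M;print("tcp local",e@X,e@np.array([-X[1],X[0]]),s["position"][2])
E
```

```text
[[266.33 171.52]
 [286.52 174.45]] [33 31]
0.4 -49 101 [[279.4 176.9]]
0.5 -45 111 [[278.9 175.1]]
0.6 -39 120 [[278.2 173.4]]
0.7 -33 129 [[277.5 172.1]]
0.8 -25 136 [[276.7 171. ]]
0.9 -17 144 [[275.8 170.2]]
1.0 -8 150 [[274.8 169.8]]
1.1 1 155 [[273.8 169.6]]
1.2 11 160 [[272.7 169.8]]
tcp local -4.050632400344111 30.03074988381934 0.17289883172546266
```

```bash
python3 -m jog '[{"jaw":1,"linear":[-15,-3,0],"twist":[0,0,0]},{"jaw":1,"linear":[-15,-3,0],"twist":[0,0,0]},{"jaw":1,"linear":[0,0,15],"twist":[0,0,0]},{"jaw":1,"linear":[0,0,10],"twist":[0,0,0]},{"jaw":1,"linear":[0,0,0],"twist":[0,0,0]},{"jaw":1,"linear":[-1,0,6],"twist":[0,0,0]},{"jaw":1,"linear":[-3,0,6],"twist":[0,0,0]},{"jaw":1,"linear":[-3,0,6],"twist":[0,0,0]},{"jaw":1,"linear":[-3,0,5],"twist":[0,0,0]},{"jaw":1,"linear":[0,0,0],"twist":[0,0,0]}]';  python3 - <<'E'
from edge import *
from workcell import get_image,env
s=dict(get_image("scene"))
cv2.imwrite("pics/s11.png",cv2.resize(s["image"][125:225,215:325,::-1],None,fx=6,fy=6,interpolation=2))
t=np.radians(-7.85);X=np.array([np.cos(t),np.sin(t)])
M=np.array([516,-150.6]);s=env.sense();e=s["position"][:2]*1000-M;print("tcp local",e@X,e@np.array([-X[1],X[0]]),s["position"][2],s["contact_force"])
E
```

```text
time_s: 20.48
position: [0.4766, -0.1087, 0.1248]
orientation: [-0.0, 0.998, -0.069, -0.0]
contact_force: [0.3, -0.6, 0.2]
finger_gap: -0.0001
tcp local -44.261232504588925 36.056832244145376 0.12512234793494587 [-0.22906815 -0.82488451  0.33474345]
```

View pics/s11.png

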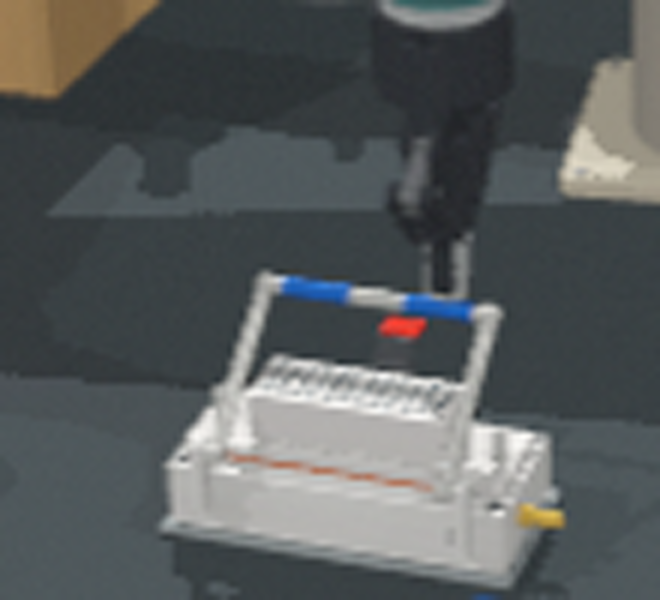

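The bar has moved down slightly, with the fingertip resting on it at (440,290) in the crop. I'll keep following the arc.

```bash
python3 -m jog '[{"jaw":1,"linear":[-1,0,5],"twist":[0,0,0]},{"jaw":1,"linear":[-2,0,5],"twist":[0,0,0]},{"jaw":1,"linear":[-2,0,5],"twist":[0,0,0]},{"jaw":1,"linear":[-2,0,5],"twist":[0,0,0]},{"jaw":1,"linear":[-2,0,5],"twist":[0,0,0]},{"jaw":1,"linear":[-1,0,5],"twist":[0,0,0]},{"jaw":1,"linear":[0,0,3],"twist":[0,0,0]},{"jaw":1,"linear":[0,0,0],"twist":[0,0,0]}]';  python3 - <<'E'
from edge import *
from workcell import get_image,env
s=dict(get_image("scene"))
cv2.imwrite("pics/s12.png",cv2.resize(s["image"][125:225,215:325,::-1],None,fx=6,fy=6,interpolation=2))
t=np.radians(-7.85);X=np.array([np.cos(t),np.sin(t)])
M=np.array([516,-150.6]);s=env.sense();e=s["position"][:2]*1000-M;print("tcp local",e@X,e@np.array([-X[1],X[0]]),s["position"][2],s["contact_force"])
E
```

```text
time_s: 21.52
position: [0.4673, -0.1075, 0.092]
orientation: [-0.0, 0.998, -0.069, -0.0]
contact_force: [0.3, -0.1, 0.1]
finger_gap: 0.0001
tcp local -53.98626141529262 36.009255646905295 0.09227401797915014 [-0.3981283   0.25342133  0.62497333]
```

View pics/s12.png

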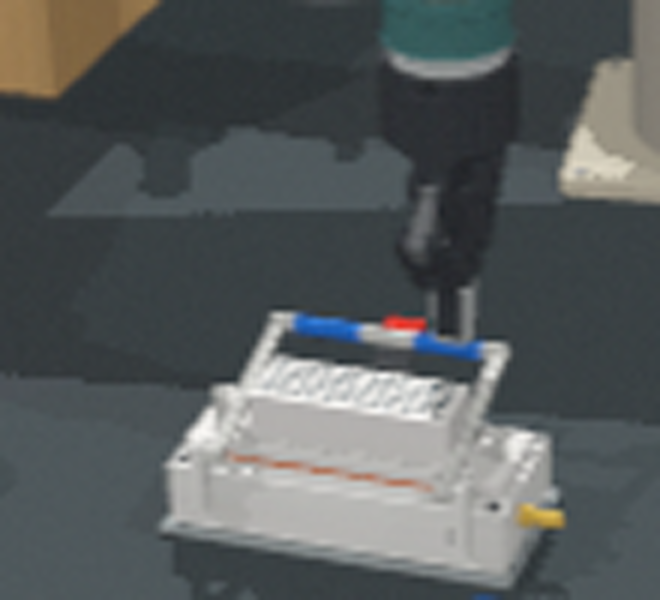

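```bash
python3 -m jog '[{"jaw":1,"linear":[-1,0,3],"twist":[0,0,0]},{"jaw":1,"linear":[-1,0,3],"twist":[0,0,0]},{"jaw":1,"linear":[0,0,3],"twist":[0,0,0]},{"jaw":1,"linear":[0,0,0],"twist":[0,0,0]}]'; python3 -m jog '[{"jaw":1,"linear":[-1,0,3],"twist":[0,0,0]},{"jaw":1,"linear":[0,0,2],"twist":[0,0,0]},{"jaw":1,"linear":[0,0,0],"twist":[0,0,0]}]';python3 -m jog '[{"jaw":1,"linear":[0,0,2],"twist":[0,0,0]},{"jaw":1,"linear":[0,0,2],"twist":[0,0,0]},{"jaw":1,"linear":[0,0,0],"twist":[0,0,0]}]'
```

```text
time_s: 22.08
position: [0.465, -0.1072, 0.083]
orientation: [-0.0, 0.998, -0.069, -0.0]
contact_force: [0.2, 0.1, 1.3]
finger_gap: 0.0
time_s: 22.45
position: [0.4645, -0.1072, 0.0788]
orientation: [0.0, 0.998, -0.069, 0.0]
contact_force: [-1.1, 0.6, 3.9]
finger_gap: 0.0001
time_s: 22.82
position: [0.464, -0.1071, 0.0749]
orientation: [0.0, 0.998, -0.069, -0.0]
contact_force: [-2.5, 1.3, 7.2]
finger_gap: -0.0004
```

```bash
python3 -m jog '[{"jaw":1,"linear":[-0.5,0,2],"twist":[0,0,0]},{"jaw":1,"linear":[0,0,2],"twist":[0,0,0]},{"jaw":1,"linear":[0,0,0],"twist":[0,0,0]}]';python3 -m jog '[{"jaw":1,"linear":[0,0,2],"twist":[0,0,0]},{"jaw":1,"linear":[0,0,1],"twist":[0,0,0]},{"jaw":1,"linear":[0,0,0],"twist":[0,0,0]}]';  python3 - <<'E'
from edge import *
from workcell import get_image,env
s=dict(get_image("scene"))
cv2.imwrite("pics/s13.png",cv2.resize(s["image"][125:225,215:325,::-1],None,fx=6,fy=6,interpolation=2))
t=np.radians(-7.85);X=np.array([np.cos(t),np.sin(t)])
M=np.array([516,-150.6]);s=env.sense();e=s["position"][:2]*1000-M;print("tcp local",e@X,e@np.array([-X[1],X[0]]),s["position"][2],s["contact_force"])
E
```

```text
time_s: 23.2
position: [0.4634, -0.107, 0.0704]
orientation: [0.0, 0.998, -0.069, -0.0]
contact_force: [-2.4, 0.2, 4.8]
finger_gap: -0.0002
time_s: 23.58
position: [0.464, -0.107, 0.0669]
orientation: [-0.0, 0.998, -0.069, 0.0]
contact_force: [0.4, -0.2, -0.3]
finger_gap: -0.0004
tcp local -57.29970083280892 36.01730253887505 0.0670681624349967 [-0.27473857 -0.76525236 -0.12078923]
```

View pics/s13.png

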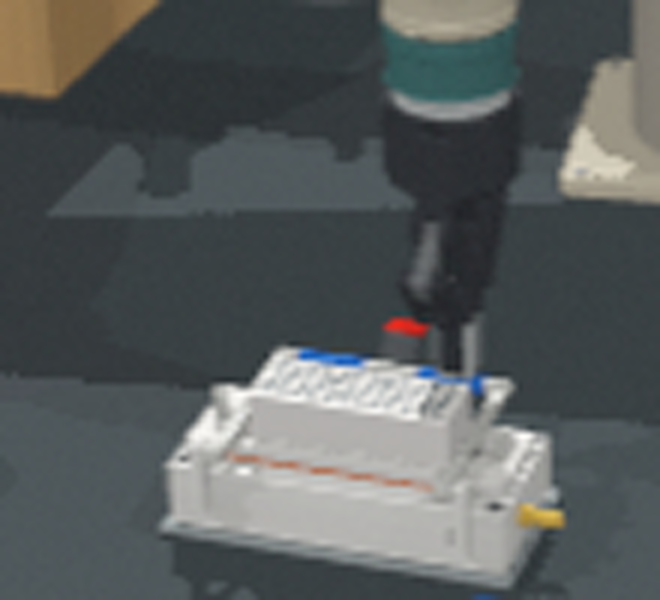

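```bash
python3 - <<'E'
from edge import *
from workcell import get_image
d=dict(get_image("scene"));np.savez("sB.npz",**d);h=hsv(d);mk=cv2.inRange(h,(100,120,70),(125,255,255))[175:200,250:310]
k,_,st,ce=cv2.connectedComponentsWithStats(mk);print((st[1:]+[250,175,0,0,0]))
t=np.radians(-7.85);X=np.array([np.cos(t),np.sin(t)]);Y=np.array([-X[1],X[0]]);c=np.array([512,-151.3])
for q in (0,.03,.06,.1,.15,.2,.25):
    print(q,[proj(d,np.r_[c+X*(50-108*np.cos(q))+Y*y,59+108*np.sin(q)+5]/1000).round(1)[0] for y in(-38,-15,15,38)])
cv2.imwrite("pics/s14.png",cv2.resize(d["image"][175:205,250:310,::-1],None,fx=12,fy=12,interpolation=0))
E
```

```text
[[265 183  11   3  21]
 [285 186   3   2   5]
 [291 188   1   1   1]
 [293 187   3   4   6]]
0 [array([270.2, 183.6]), array([276.5, 184.6]), array([284.7, 185.8]), array([291.1, 186.7])]
0.03 [array([270.1, 182.8]), array([276.4, 183.8]), array([284.7, 185. ]), array([291.1, 185.9])]
0.06 [array([270.1, 182. ]), array([276.4, 183. ]), array([284.6, 184.2]), array([291. , 185.1])]
0.1 [array([270., 181.]), array([276.3, 181.9]), array([284.6, 183.1]), array([291. , 184.1])]
0.15 [array([269.9, 179.7]), array([276.2, 180.7]), array([284.5, 181.9]), array([290.9, 182.8])]
0.2 [array([269.7, 178.5]), array([276. , 179.4]), array([284.3, 180.7]), array([290.8, 181.6])]
0.25 [array([269.5, 177.4]), array([275.9, 178.3]), array([284.2, 179.5]), array([290.6, 180.4])]
```

View pics/s14.png

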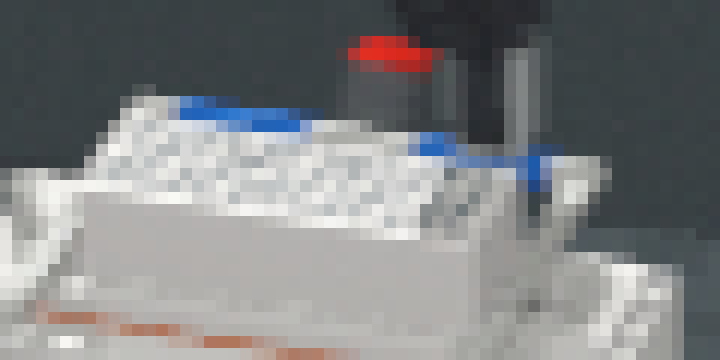

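```bash
python3 -m jog '[{"jaw":1,"linear":[0,0,1],"twist":[0,0,0]},{"jaw":1,"linear":[0,0,0],"twist":[0,0,0]}]';python3 -m jog '[{"jaw":1,"linear":[0,0,1],"twist":[0,0,0]},{"jaw":1,"linear":[0,0,0],"twist":[0,0,0]}]';python3 -m jog '[{"jaw":1,"linear":[0,0,1],"twist":[0,0,0]},{"jaw":1,"linear":[0,0,0],"twist":[0,0,0]}]'
```

```text
time_s: 23.92
position: [0.4639, -0.1071, 0.0662]
orientation: [-0.0, 0.998, -0.069, 0.0]
contact_force: [-0.2, 0.3, 0.3]
finger_gap: -0.0001
time_s: 24.18
position: [0.4638, -0.107, 0.0652]
orientation: [-0.0, 0.998, -0.069, -0.0]
contact_force: [0.1, 0.6, 0.3]
finger_gap: 0.0002
time_s: 24.42
position: [0.4638, -0.1071, 0.0645]
orientation: [0.0, 0.998, -0.069, 0.0]
contact_force: [-0.8, 0.3, 2.7]
finger_gap: -0.0
```

```bash
python3 -m jog '[{"jaw":1,"linear":[0,0,1],"twist":[0,0,0]},{"jaw":1,"linear":[0,0,0],"twist":[0,0,0]}]';python3 -m jog '[{"jaw":1,"linear":[0,0,1],"twist":[0,0,0]},{"jaw":1,"linear":[0,0,0],"twist":[0,0,0]}]';  python3 - <<'E'
from edge import *
from workcell import get_image
d=dict(get_image("scene"))
cv2.imwrite("pics/s15.png",cv2.resize(d["image"][170:205,245:310,::-1],None,fx=12,fy=12,interpolation=0))
E
```

```text
time_s: 24.68
position: [0.4638, -0.107, 0.0634]
orientation: [0.0, 0.998, -0.069, -0.0]
contact_force: [-2.0, 1.4, 4.6]
finger_gap: -0.0002
time_s: 24.92
position: [0.4638, -0.107, 0.0625]
orientation: [-0.0, 0.998, -0.069, -0.0]
contact_force: [-1.7, -0.3, 5.5]
finger_gap: 0.0002
```

View pics/s15.png

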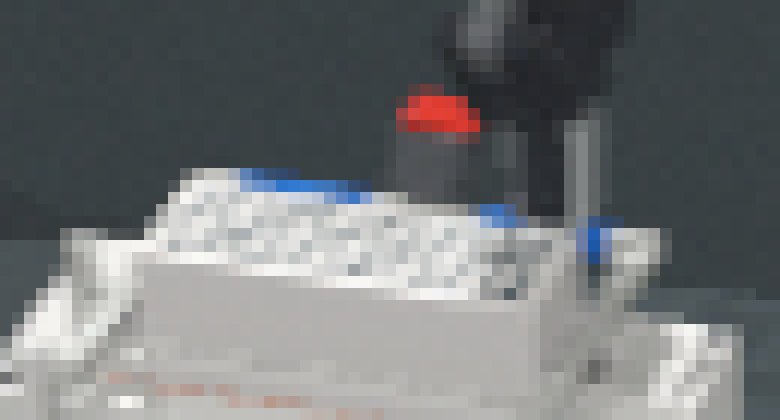

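```bash
python3 -m jog '[{"jaw":1,"linear":[0,0,1],"twist":[0,0,0]},{"jaw":1,"linear":[0,0,0],"twist":[0,0,0]}]';python3 -m jog '[{"jaw":1,"linear":[0,0,1],"twist":[0,0,0]},{"jaw":1,"linear":[0,0,0],"twist":[0,0,0]}]';python3 -m jog '[{"jaw":1,"linear":[0,0,1],"twist":[0,0,0]},{"jaw":1,"linear":[0,0,0],"twist":[0,0,0]}]'
```

```text
time_s: 25.22
position: [0.4637, -0.107, 0.0618]
orientation: [0.0, 0.998, -0.069, -0.0]
contact_force: [-3.4, -0.3, 8.5]
finger_gap: -0.0001
time_s: 25.48
position: [0.4638, -0.1071, 0.0615]
orientation: [0.0, 0.998, -0.069, -0.0]
contact_force: [-5.4, 0.4, 13.0]
finger_gap: 0.0
time_s: 25.72
position: [0.4638, -0.107, 0.0611]
orientation: [0.0, 0.998, -0.069, -0.0]
contact_force: [-6.2, 2.4, 17.3]
finger_gap: 0.0
```

```bash
python3 -m jog '[{"jaw":1,"linear":[0,0,1],"twist":[0,0,0]},{"jaw":1,"linear":[0,0,0],"twist":[0,0,0]}]';python3 -m jog '[{"jaw":1,"linear":[0,0,1],"twist":[0,0,0]},{"jaw":1,"linear":[0,0,0],"twist":[0,0,0]}]'; python3 - <<'E'
from edge import *
from workcell import get_image
d=dict(get_image("scene"));np.savez("sC.npz",**d)
cv2.imwrite("pics/s16.png",cv2.resize(d["image"][170:205,245:310,::-1],None,fx=12,fy=12,interpolation=0))
h=hsv(d)
for n in("scene0","sA","sB","sC"):
    e=dict(np.load(n+".npz"));h=hsv(e);mk=cv2.inRange(h,(0,150,100),(4,255,255))|cv2.inRange(h,(174,150,100),(180,255,255));ys,xs=np.nonzero(mk[170:195,268:300]);print(n,len(xs),xs.mean()+268,ys.mean()+170)
E
```

```text
time_s: 25.98
position: [0.4639, -0.1071, 0.0608]
orientation: [0.0, 0.998, -0.069, -0.0]
contact_force: [-8.7, 3.8, 23.8]
finger_gap: -0.0002
time_s: 26.22
position: [0.4639, -0.1071, 0.0606]
orientation: [0.0, 0.998, -0.069, -0.0]
contact_force: [-9.6, 3.5, 29.4]
finger_gap: -0.0005
scene0 20 281.85 178.95
sA 20 281.85 178.95
sB 15 282.26666666666665 179.0
sC 17 281.3529411764706 179.05882352941177
```

View pics/s16.png

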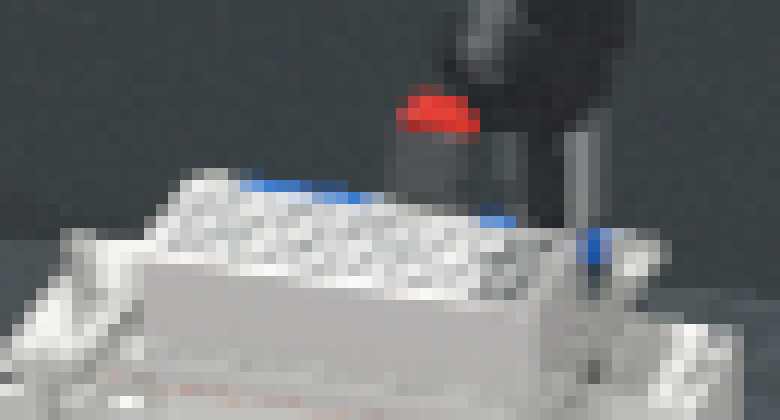

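The bar is at the hard stop (stiffness up sharply, tip at 60.6 mm). I'll release straight up and see whether the bar stays hooked.

```bash
python3 -m jog '[{"jaw":1,"linear":[0,0,-3],"twist":[0,0,0]},{"jaw":1,"linear":[0,0,-5],"twist":[0,0,0]},{"jaw":1,"linear":[0,0,-15],"twist":[0,0,0]},{"jaw":1,"linear":[0,0,-40],"twist":[0,0,0]},{"jaw":1,"linear":[0,0,-60],"twist":[0,0,0]},{"jaw":1,"linear":[-40,0,-30],"twist":[0,0,0]},{"jaw":1,"linear":[-40,-40,0],"twist":[0,0,0]},{"jaw":1,"linear":[0,-60,0],"twist":[0,0,0]},{"jaw":1,"linear":[0,-60,0],"twist":[0,0,0]},{"jaw":1,"linear":[0,-40,0],"twist":[0,0,0]}]'
python3 -m jog '[{"jaw":1,"linear":[0,-40,0],"twist":[0,0,0]},{"jaw":1,"linear":[0,-40,0],"twist":[0,0,0]},{"jaw":1,"linear":[0,0,0],"twist":[0,0,0]},{"jaw":1,"linear":[0,0,0],"twist":[0,0,0]}]'; python3 - <<'E'
from edge import *
from workcell import get_image
s=dict(get_image("scene"));d=dict(get_image("top"));np.savez("sD.npz",**s);np.savez("tD.npz",**d)
cv2.imwrite("pics/s17.png",cv2.resize(s["image"][165:215,235:320,::-1],None,fx=9,fy=9,interpolation=0))
cv2.imwrite("pics/t17.png",cv2.resize(d["image"][180:255,325:410,::-1],None,fx=8,fy=8,interpolation=0))
e=s;h=hsv(e);mk=cv2.inRange(h,(0,150,100),(4,255,255))|cv2.inRange(h,(174,150,100),(180,255,255));ys,xs=np.nonzero(mk[170:195,268:300]);print(len(xs),xs.mean()+268,ys.mean()+170)
for n in("top0","tD"):
    e=dict(np.load(n+".npz"));h=hsv(e);mk=cv2.inRange(h,(0,150,100),(4,255,255))|cv2.inRange(h,(174,150,100),(180,255,255));ys,xs=np.nonzero(mk[225:255,350:380]);print(n,len(xs),xs.mean()+350,ys.mean()+225)
L=loc(cloud(d,300,170,440,260)[0])
for nm,a,b in(("flange",46,58),("welltop",76,93)):
    m=(L[:,2]>a)&(L[:,2]<b)&(abs(L[:,0])<28)&(abs(L[:,1])<90)&((abs(L[:,1])>74)|(a>60));Q=L[m];k=np.linalg.lstsq(np.c_[Q[:,:2],np.ones(len(Q))],Q[:,2],rcond=None)[0];print(nm,len(Q),np.median(Q[:,2]),k, np.percentile(Q[:,0],[0,100]),np.percentile(Q[:,1],[0,100]))
m=(L[:,0]<-50)&(L[:,0]>-64)&(abs(L[:,1])<60)&(abs(L[:,1])>15)&(L[:,2]>50);print("bar",m.sum(),L[m].mean(0),L[m][:,2].std())
for sg in(1,-1):
    k=m&(L[:,1]*sg>0);print(L[k].mean(0))
E
```

```text
time_s: 27.52
position: [0.4122, 0.1042, 0.2111]
orientation: [-0.0, 0.998, -0.068, 0.001]
contact_force: [0.8, -0.7, 0.1]
finger_gap: -0.0005
time_s: 28.02
position: [0.4228, 0.181, 0.2104]
orientation: [0.0, 0.998, -0.069, -0.0]
contact_force: [0.1, -0.7, -0.2]
finger_gap: -0.0002
21 281.6666666666667 178.95238095238096
top0 40 365.225 240.95
tD 38 365.2368421052632 240.89473684210526
flange 127 51.76951801664953 [-1.65799726e-02 -5.11194289e-03  5.17227944e+01] [-27.88474491  27.87626146] [-89.62297307  89.74674186]
welltop 431 82.07249690324959 [-1.57045244e-02 -4.45643275e-03  8.21015668e+01] [-23.24742096  21.10262144] [-56.82458173  59.17883801]
bar 87 [-58.43151982   1.01256501  63.42687636] 4.064825294077854
[-58.40442901  38.22306269  64.09275248]
[-58.45924064 -37.06329308  62.74551475]
```

View pics/s17.png

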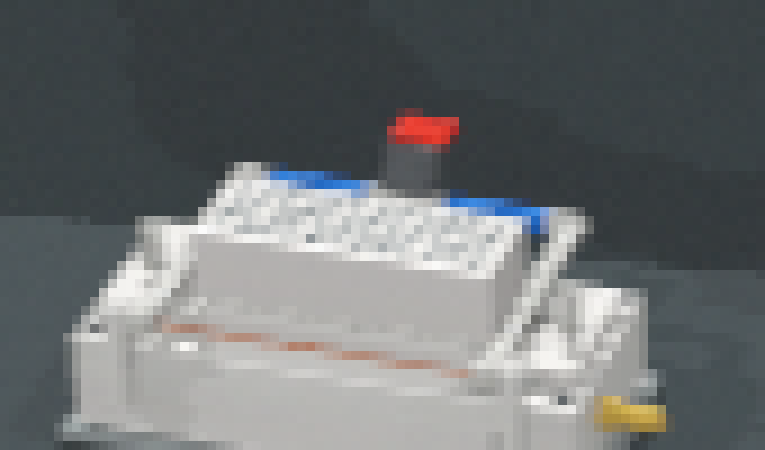

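View pics/t17.png

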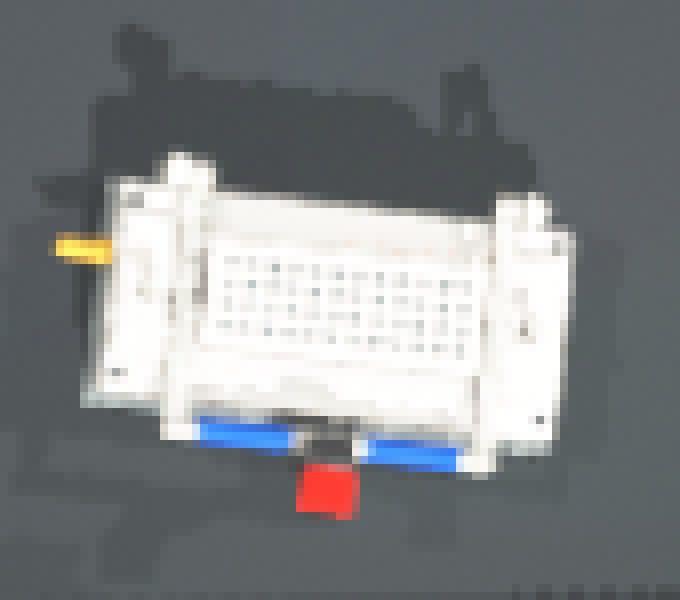

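Viewed from the top, the hook covers the bar and the tab is back at its rest pixel (365.2,240.9), the same as at the start. The range plane shows a tilt of about 0.016, so I'll check that against the camera's own bias.

```bash
python3 - <<'E'
from edge import *
from workcell import get_image
def fit(Q):
    k=np.linalg.lstsq(np.c_[Q[:,:2],np.ones(len(Q))],Q[:,2],rcond=None)[0];r=Q[:,2]-np.c_[Q[:,:2],np.ones(len(Q))]@k;return k.round(4),len(Q),r.std().round(2)
D=[dict(get_image("top")) for _ in range(4)]
for n,ds in(("T0",[dict(np.load("top0.npz"))]),("now",D)):
    L=np.vstack([loc(cloud(d,300,170,440,260)[0]) for d in ds])
    m=(L[:,2]>38)&(L[:,2]<49)&(abs(L[:,1])>75)&(abs(L[:,1])<95)&(abs(L[:,0])<42)
    if n=="T0": print(n,"manif",fit(L[m]))
    else:
        m=(abs(L[:,0])<21)&(abs(L[:,1]-.5)<56)&(L[:,2]>74)&(L[:,2]<92);print("well",fit(L[m]))
    m=(abs(L[:,2])<8)&(abs(L[:,1])<140);print(n,"bench",fit(L[m]))
    if n=="now":
        m=(abs(L[:,0]+58)<4)&(abs(L[:,1])<58)&(abs(L[:,1])>14)&(L[:,2]>50);print("bar z med",np.median(L[m][:,2]),np.percentile(L[m][:,2],[10,90]))
L=loc(cloud(dict(np.load("top0.npz")),235,180,310,245)[0]);P=cloud(dict(np.load("top0.npz")),235,180,310,245)[0]-[538.5,186,0]
m=(abs(P[:,0])<20)&(abs(P[:,1])<54)&(P[:,2]>30);print("T0 well",fit(P[m]))
# scene bar rows now vs pressed
for n in("sC","sD"):
    d=dict(np.load(n+".npz"));h=hsv(d);mk=cv2.inRange(h,(100,110,70),(125,255,255))[178:195,262:277];ys,xs=np.nonzero(mk);print(n,len(xs),xs.mean()+262,ys.mean()+178,ys.min()+178)
E
```

```text
T0 manif (array([8.10000e-03, 3.20000e-03, 4.42451e+01]), 228, np.float64(2.57))
T0 bench (array([-0.0018, -0.    , -0.4261]), 5023, np.float64(3.47))
well (array([ 4.00000e-04, -7.40000e-03,  8.18933e+01]), 1634, np.float64(3.23))
now bench (array([-0.0021,  0.0007, -0.4865]), 20420, np.float64(3.43))
bar z med 63.88600300807279 [59.35311945 68.80487747]
T0 well (array([2.88000e-02, 1.27000e-02, 3.94856e+01]), 360, np.float64(3.56))
sC 11 270.45454545454544 185.27272727272728 185
sD 17 269.6470588235294 184.35294117647058 183
```

```bash
python3 - <<'E'
from edge import *
from workcell import get_image
t=np.radians(-7.85);X=np.array([np.cos(t),np.sin(t)]);Y=np.array([-X[1],X[0]]);c=np.array([511.7,-151.2])
def edge(d,us):
    r=d["image"][:,:,0].astype(float);b=d["image"][:,:,2].astype(float);out=[]
    for u in us:
        col=b[176:190,u];bg=col[:4].mean();pk=col.max();th=(bg+pk)/2
        i=np.argmax(col>th);out.append(176+i-1+(th-col[i-1])/(col[i]-col[i-1]))
    return np.round(out,2)
for n in("sB","sC","sD"):
    d=dict(np.load(n+".npz"));print(n,edge(d,range(266,275)),edge(d,range(266,275)).mean().round(2))
d=dict(get_image("scene"));print("now",edge(d,range(266,275)).mean(),edge(d,range(286,295)))
for q in(-.03,0,.03,.06):
    p=proj(d,np.array([np.r_[c+X*(50-108*np.cos(q)+5*-.5)+Y*y,59+108*np.sin(q)+5*.87]/1000 for y in(-60,-10,10,60)]));print(q,np.interp(270,p[:,0],p[:,1]).round(2),np.interp(290,p[:,0],p[:,1]).round(2))
# bias reference: same method on bar in scene0 (q~2.0) and top-edge of catch tab; gasket bias
# top view bar x position + bail arm
T=dict(get_image("top"));h=hsv(T);mk=cv2.inRange(h,(100,150,100),(125,255,255))[225:245,340:395];k,_,st,ce=cv2.connectedComponentsWithStats(mk);print(ce[1:]+[340,225],st[1:,4],loc(plane(T,ce[1:]+[340,225],.063)*1000))
E
```

```text
sB [182.71 183.14 183.4  183.42 183.52 183.65 183.63 183.66 184.11] 183.47
sC [184.45 184.57 184.65 184.69 184.99 185.27 185.27 185.33 185.54] 184.97
sD [183.4  183.51 183.63 183.58 183.65 184.07 184.37 184.42 184.5 ] 183.9
now 183.90222222222224 [186.41 186.5  186.5  186.62 186.65 186.99 187.32 187.4  187.5 ]
-0.03 184.16 187.13
0 183.35 186.31
0.03 182.55 185.5
0.06 181.77 184.71
[[354.82352941 234.02941176]
 [376.3125     236.5625    ]] [34 32] [[-58.0804785   36.07271358  63.        ]
 [-58.55538906 -37.07094289  63.        ]]
```

```bash
python3 - <<'E'
from edge import *
from workcell import get_image
D=[dict(get_image("top")) for _ in range(6)]
L=np.vstack([loc(cloud(d,300,170,440,260)[0]) for d in D])
for w in(1.5,2.5,3.5):
    m=(abs(L[:,0]+58.3+0.0073*-L[:,1])<w)&(abs(L[:,1])<62)&(abs(L[:,1])>14)&(L[:,2]>45);print(w,m.sum(),L[m][:,2].mean(),np.median(L[m][:,2]),L[m][:,2].std()/m.sum()**.5)
m=(abs(L[:,0])<19)&(abs(L[:,1])<54)&(L[:,2]>70);print("well",L[m][:,2].mean())
m=(abs(L[:,1])>86)&(abs(L[:,1])<94)&(L[:,0]<-33)&(L[:,0]>-42)&(L[:,2]>30);print("manif",m.sum(),L[m][:,2].mean())
# arms: z vs x along arm (|y|=66)
m=(abs(abs(L[:,1]-.5)-66)<3.5)&(L[:,0]<0)&(L[:,0]>-50)&(L[:,2]>56);k=np.polyfit(L[m][:,0],L[m][:,2],1);print("arm",m.sum(),k,np.polyval(k,[-45,0]))
m=(abs(abs(L[:,1]-.5)-66)<3.5)&(L[:,0]<45)&(L[:,0]>-50)&(L[:,2]>56);k=np.polyfit(L[m][:,0],L[m][:,2],1);print("arm",m.sum(),k,np.polyval(k,[-45,0,50]))
# scene bias: vertical edges
d=dict(np.load("sD.npz"));g=d["image"].astype(float).mean(2)
t=np.radians(-7.85);X=np.array([np.cos(t),np.sin(t)]);Y=np.array([-X[1],X[0]]);c=np.array([511.7,-151.2])
for nm,x,z,us,lo,hi in(("wellfront",22,82,range(260,284),186,200),("maniffront",45,45,range(262,282),200,212)):
    p=proj(d,np.array([np.r_[c+X*x+Y*y,z]/1000*np.array([1,1,1]) for y in(-90,0,90)])); 
    o=[];
    for u in us:
        pr=np.interp(u,p[:,0],p[:,1]);a=int(round(pr))-3;col=np.diff(g[a:a+8,u]);i=np.argmin(col);w=-col[max(i-1,0):i+2];w=np.clip(w,0,None);o.append(a+.5+(np.arange(max(i-1,0),max(i-1,0)+len(w))*w).sum()/w.sum()-pr)
    print(nm,np.median(o).round(2),np.round(o,1))
E
```

```text
1.5 150 64.82200804741954 64.80230997521497 0.2859529904445508
2.5 248 64.57932794504333 64.4195672536475 0.223477895662765
3.5 348 64.2867442140429 64.12592950886075 0.18289822270207665
well 81.94385477383003
manif 60 45.154913108590605
arm 347 [-1.26966420e-02  6.20795368e+01] [62.6508857  62.07953681]
arm 641 [-1.04684679e-02  6.20874728e+01] [62.55855386 62.08747281 61.56404941]
wellfront 0.9 [-2.7  1.2  1.   0.8  0.8  0.8  1.   1.2  1.1 -1.1  0.8  0.8  0.8  1.1
  1.2  1.   0.9  0.8  0.8  1.   1.1  1.1  0.9  0.9]
maniffront -2.41 [-2.4 -2.5  1.4 -2.8 -2.2 -2.2 -2.3 -2.5 -2.6 -2.8 -3.  -2.1 -2.3 -2.4
 -2.6 -2.8 -2.9 -2.1 -2.2 -2.4]
```

The independent measures of bail angle agree: bar height about 0.01 rad, arm slope about 0.011 rad, bias-corrected scene edge about 0.013 rad, all under 0.03. The catch tab is at its rest pixel, the underside is at about 46 mm, and the arm is clear. Handing in.

```bash
python3 -c "
from workcell import env
print(env.sense()['time_s'],env.sense()['contact_force'].round(1));print(env.close_job())"
```

```text
28.725 [-0.2 -0.3 -0.7]
the job is handed in; nothing more can be done
None
```

The white block is seated on the manifold over both guide pins, and the bail is closed with the catch hooked over its bar. I handed the job in at 28.7 s; no verdict was reported.

**What I did:** I lifted the block from the tray and lowered it over the pins, with contact forces of only a few newtons. After letting go, I swung the bail over with the shut fingers and pressed its bar beside the catch, up to about 29 N. The arm then moved clear.

**Last checks:**

| Check | Measured | Limit |
|---|---|---|
| Block underside height | about 46 mm | 48.5 mm |
| Block tilt | about 0.007 rad | 0.025 rad |
| Bail angle | about 0.01 rad (three separate estimates) | 0.03 rad |
| Catch | tab back at its starting position, hook over the bar | within 0.05 rad of rest |

The beaker, bottle and tip box were never approached. I did not measure them again at the end.

**Disagreements:**
- **Alignment:** near the manifold, the robot's own position reading was about 4 mm off the cameras in x. I aligned the block by comparing it with the pins in the images, and it went on freely.
- **Tilt:** a single range picture showed the block tilted by 0.016 rad; averaging four pictures brought this down to about 0.007 rad.
- **Bail:** after I let go, the bar rose about 0.04 rad from the fully pressed position and settled at the angle above.

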